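# Close down the brew station

### The job

Close down the brew station: first switch off all four toggles of its switch bank, then stand the tamper from the drip well upright and fully on the round cork rest. Then slide the black cover board out from under the stack without touching the stack itself, leaving the tin, carton and paper cup standing one on the other behind the brass rail, and lay it flat, centred and square over the drip well, long side along long side, so that the well is fully covered. Set things down rather than drop them, and leave the sugar jar, jug and small cup alone.

Things in the scene. Friction and masses are not known exactly. Their poses are not given: they have to be found in the camera images.
- station: Low fixed steel brew station, 34 mm high. Origin: under the centre of its deck, at counter height; z up. Deck 200 mm along x, 124 mm along y. In its middle an open drip well, 130 mm (x) by 78 mm (y), slatted floor 18 mm above the counter. On the -y side (y from -62 to -118 mm) the black switch bank, as high as the deck.
- well (a point): Centre of the mouth of the drip well, at deck height (34 mm above the counter); axes as the station's.
- bank (a point): Middle of the bank's top (34 mm above the counter), axes as the station's. Four red-tipped bat toggles pivot here in a row along x, at -69, -23, +23, +69 mm; each 36 mm from pivot to round tip, 8 mm thick, swinging along the row. On: leaning to -x; off: to +x. A fingertip dragged towards +x along the row, 25 to 32 mm above this point, pushes each over and passes over it.
- toggle1 (a joint): Angle of toggle 1 (counted from the station's -x end), rad: 0 is upright, negative leans to the station's -x (on, about -0.45), positive to its +x (off when above 0.3; stop at 0.9). Light friction (under 1 N at the tip), no spring: it stays where it is left.
- toggle2 (a joint): Angle of toggle 2 (counted from the station's -x end), rad: 0 is upright, negative leans to the station's -x (on, about -0.45), positive to its +x (off when above 0.3; stop at 0.9). Light friction (under 1 N at the tip), no spring: it stays where it is left.
- toggle3 (a joint): Angle of toggle 3 (counted from the station's -x end), rad: 0 is upright, negative leans to the station's -x (on, about -0.45), positive to its +x (off when above 0.3; stop at 0.9). Light friction (under 1 N at the tip), no spring: it stays where it is left.
- toggle4 (a joint): Angle of toggle 4 (counted from the station's -x end), rad: 0 is upright, negative leans to the station's -x (on, about -0.45), positive to its +x (off when above 0.3; stop at 0.9). Light friction (under 1 N at the tip), no spring: it stays where it is left.
- tamper: The tamper as a whole (see tamper_grip), 0.3 kg; origin at the centre of its foot.
- tamper_grip (a point): Middle of the round knob of a steel tamper, 65 mm above its foot, on its axis (z up when standing). Foot: 58 mm diameter, 13 mm thick; narrow neck; knob 34 mm diameter from 52 to 78 mm above the foot; 88 mm tall overall. Starts standing in the drip well. Grip the knob from above.
- rest_top (a point): Centre of the top face of the round fixed cork rest for the tamper, 110 mm diameter, 6 mm high.
- rail: Low fixed brass rail: round 8 mm bar, 150 mm long along its y, at x = -36 mm, 12 to 20 mm above the counter, a foot post at each end (y = +-75 mm). Origin at counter height; z up. The stack stands behind the bar (+x side); the bar holds the tin back when the 6 mm board is drawn out below it towards -x.
- cover_grip (a point): Centre of the cover board's orange grip block, 24 mm above the underside, 70 mm from the board's centre to its -x. Block 24 mm (x) by 18 mm (y: grip across this), 36 mm high on the board, top at 42 mm. It sticks out in front of the rail; the carton overhangs to 10-18 mm from its middle, 56 to 120 mm up: the gripper must lean away from it (to the board's -x), about 40 degrees.
- cover_mid (a point): Centre of the cover board's plate, 3 mm above its underside. Plate 170 mm along its x, 110 mm along its y, 6 mm thick; 0.16 kg with the block. Drawn about 135 mm towards the rail's -x it is clear of the stack and rail.
- cover: The cover board as a whole (see cover_mid); origin at the centre of its underside.
- tin_mid (a point): Centre of the green tin with steel lid, the lowest of the stack, 96 x 96 mm and 50 mm high, 0.14 kg. Stands on the board with its front just behind the rail; comes down 6 mm to the counter when the board is out.
- carton_mid (a point): Centre of the cardboard carton on the tin, 130 mm (x) by 104 mm (y), 64 mm high, 0.11 kg; it overhangs the tin over the rail.
- papercup_mid (a point): Centre of the white paper cup on the carton, 76 mm across the rim, 85 mm high, 20 g.
- tin: The green tin; origin at the centre of its underside.
- carton: The carton; origin at the centre of its underside.
- papercup: The paper cup; origin at the centre of its underside.
- sugar: Amber glass sugar jar, 66 mm diameter, 100 mm high; origin at its underside. Bystander.
- jug: Steel milk jug with a handle, 76 mm diameter, 100 mm high; origin at its underside. Bystander.
- demitasse: Small white cup with a handle, 64 mm diameter, 55 mm high; origin at its underside. Bystander.

How it is judged:
By the outcome, as a careful person would: the job done as asked, in the order asked, and still so for the second after the job is handed in, with the robot touching nothing.
It also fails if it takes over 64 s, if anything falls off the work surface, if the arm or the gripper's body presses on something with over 40 N, if the wrist force passes 120 N, or if a joint passes its speed limit or range.

### The arm

A 6-joint arm with a two-finger parallel gripper is mounted at the origin on the work surface. World frame = base frame: x ahead of the robot, y to its left, z up, the work surface at z = 0. Lengths are in m, angles in rad, forces in N, time in s.
With the tool pointing down it reaches from about 0.225 to 0.875 m from the base axis. Payload 3.4 kg.
Tool frame: the origin (TCP) lies at the very end of the fingers, on their centre line; the grasp point (between the pads) lies 19 mm behind it (manip.hold_point_z is the distance from the TCP to the grasp point, in m); z points along the fingers, x is the direction in which the jaws open and shut, and the axes are right-handed (so a half turn about z gives the same grasp; the last joint's range is limited). The gripper opens to 85 mm and grips with 20 to 120 N. Pads are 22 mm wide; open, the fingers measure 114 mm over their backs; the gripper's body (76 mm by 85 mm) begins 54 mm behind the grasp point. The pads swing forward as they close: fully open they stand 13 mm farther back than shut.
Start: joints at [-0.121, 0.276, 1.505, -0, 1.361, -0.121], TCP at [0.575, -0, 0.231] pointing down, gripper open.
Joint ranges: [-2.89, 2.89], [-0.75, 2.08], [0.22, 2.7], [-1.18, 4.32], [0.11, 2.71], [-2.7, 2.7]. Speed limits (rad/s): [2.57, 2.57, 3.14, 3.14, 3.14, 3.14].

### API

Orientations are given as a unit quaternion [w, x, y, z].
In Python, from rig import telemetry, cams, manip, finder gives the robot as it stands. The module is installed in compiled form; this text tells all that it offers.
- The arm moves only by the tool carry_out, never from a script. Its argument "rows" is a list that holds one entry, the list of rows, each a list of 5 numbers: the gripper's target within -1 to 1 (fully open at 1, half-way at 0, shut at -1), then the shift along the world's x, y, z in cm, then the turn about the world's z in rad. A call has 1 to 12 rows; each row shifts and turns the commanded pose from where the row before left it; what a row does not reach is not made up. A row lasts 1/10 s, in which the tool goes at most 50 mm and 8.59 degrees, less where a joint would pass 70% of its speed; a pose out of reach is approached as far as the arm can. A call with a gripper value outside its range is refused whole. The fingers move at their own pace and stop on an object; "force" is the grip in N (left out, the last holds). Time passes only in rows, so rows that do not move let the fingers close. It gives the time, the measured TCP pose, the force and the opening at its end, in the units of the state.
- telemetry.get_state(): the state, without advancing time (a new reading comes with each control period).
- cams.get_image(name): name is "scene" or "side" or "wrist"; returns a dict with "image" (384x512x3 uint8, red, green, blue), "camera_matrix" (3x3 intrinsics, pixels), "eye" and "attitude" of the camera in the world. Camera axes: x right, y down, z forward; pixel columns grow to the right and rows downward; lengths in m; the calibration is good to about 2 mm. A picture is of the moment at which its call begins. There is no depth.
- manip.sign_off(): hands the job in, once; it reports no verdict.
Trained networks look in a picture, given as the dict that the camera call returned (one of the last four; its "shot" number tells which), for a name from the list of things; names that differ only in an ending like _2 or _b are one class to them, and where a whole thing is asked for, a point or a joint stands for the part that bears it (a point fixed in the world has none). Each returns a list of dicts, best first, with "confidence" (0 to 1); they miss things now and then, are a little off and sometimes report something else, mostly with a low value. They report only what shows in the picture. A call takes as long as a camera call.
- finder.boxes_of(picture, thing): "xy" ([column, row] in pixels, amid what is visible of it).
The state is a dict: "clock": time; "qpos": joint angles; "qd": joint speeds; "effort": joint torques, N m; "position": TCP position; "ee_rot": TCP orientation; "contact_force": force on the tool from outside, world axes, zero at the start; "moment": the same for the moment, N m; "width": finger opening in m.
Only numpy, scipy, OpenCV 4.12 (cv2) and the standard library are available. Lean on these libraries where they do the work, as an engineer would, in place of code of your own. Each camera call takes 0.05 s, during which the arm holds its last target.

## Working session

There is one attempt and no reset: what is moved stays moved. The work goes in short steps, Python scripts to look and compute and a tool call to move; the robot and the scene stay as the last step left them, time stands still between calls to the robot, and variables do not carry over. Pictures are saved under pics/ and viewed, and the job is handed in when it is done.

Besides the shell and the picture viewer there is one more tool, called after "Emit:" by a JSON object that holds its "fn" and its "kwargs", one argument or row to a line. carry_out: Moves the arm, as the interface text tells. Its arguments: {"type":"object","properties":{"rows":{"type":"array","items":{"type":"array","items":{"type":"array","items":{"type":"number"}}}},"force":{"type":"number"}},"required":["rows"]}

```bash
mkdir -p pics; ls -la
cat > h.py <<'E'
from rig import telemetry,cams,manip,finder
import numpy as np,cv2
def shot(n,f):
    p=cams.get_image(n); cv2.imwrite('pics/'+f+'.png',p['image'][:,:,::-1]); return p
E
python3 - <<'E'
from h import *
s=telemetry.get_state(); print(s)
for n in ('scene','side','wrist'):
    p=shot(n,n+'0'); print(n,p['camera_matrix'],p['eye'],p['attitude'])
    things=['station','bank','toggle1','tamper','tamper_grip','rest_top','rail','cover_grip','cover','tin','carton','papercup','sugar','jug','demitasse','well','cover_mid','tin_mid']
    for t in things:
        try: print(t,[(np.round(d['xy'],1).tolist(),round(d['confidence'],2)) for d in finder.boxes_of(p,t)][:4])
        except Exception as e: print(t,e)
print(telemetry.get_state()['clock'])
E
```

```text
total 12
drwxr-xr-x  3 agent agent 4096 Dec  7 06:41 .
drwxr-xr-x 23 root  root  4096 Dec  7 06:41 ..
drwxr-xr-x  2 agent agent 4096 Dec  7 06:41 pics
{'clock': 0.0, 'qpos': array([-1.20991791e-01,  2.76557448e-01,  1.50615515e+00,  7.10122286e-06,
        1.36071201e+00, -1.21035375e-01]), 'qd': array([ 0.000909  , -0.00063443,  0.00108831,  0.00011433, -0.00090415,
       -0.00024868]), 'effort': array([ 6.20495921e-04, -4.16768074e+01, -2.45808578e+01, -1.52056768e-04,
        1.11346930e-02,  1.69860516e-05]), 'position': array([5.74452559e-01, 6.84422498e-05, 2.30452363e-01]), 'ee_rot': array([-1.14022203e-04,  9.99999580e-01,  2.10481644e-05, -9.08862552e-04]), 'contact_force': array([1.04624813, 0.18989065, 0.50915818]), 'moment': array([ 0.04674263,  0.00282288, -0.03685876]), 'width': 0.08520862624466945}
scene [[443.57287402   0.         269.36237682]
 [  0.         443.57287402 191.15299353]
 [  0.           0.           1.        ]] [ 1.29113355 -0.07157617  1.20154734] [-0.22241178  0.72975818  0.62036244 -0.18203418]
station [([168.4, 219.4], 0.87), ([243.6, 232.3], 0.5
[... 1801 characters left out ...]
082945   0.         256.15679395]
 [  0.         301.60082945 193.50427225]
 [  0.           0.           1.        ]] [0.57463197 0.07507929 0.37292695] [1.48562127e-01 9.88902963e-01 2.60135273e-04 3.95396777e-04]
station [([244.9, 306.8], 0.86), ([246.2, 322.9], 0.5)]
bank [([243.2, 301.2], 0.71)]
toggle1 []
tamper [([246.0, 322.5], 0.81), ([246.1, 304.1], 0.29)]
tamper_grip [([250.6, 321.6], 0.87)]
rest_top [([168.5, 165.5], 0.79)]
rail [([414.7, 282.4], 0.5)]
cover_grip []
cover []
tin []
carton []
papercup []
sugar [([346.3, 197.8], 0.84), ([243.0, 306.1], 0.49)]
jug []
demitasse [([413.9, 283.2], 0.86)]
well [([246.9, 303.4], 0.94), ([253.0, 322.9], 0.44)]
cover_mid []
tin_mid []
2.85
```

View pics/scene0.png

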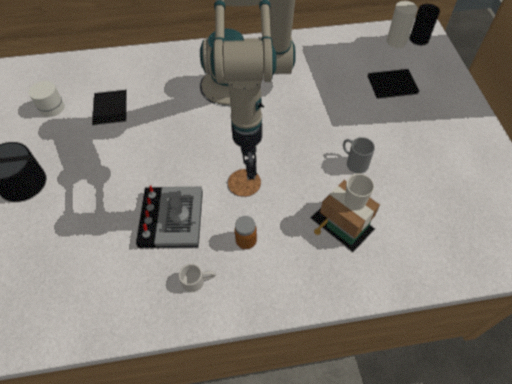

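View pics/side0.png

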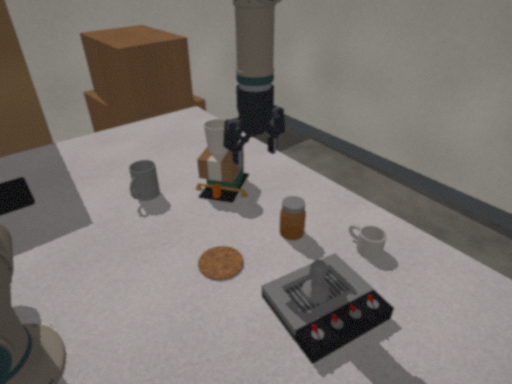

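View pics/wrist0.png

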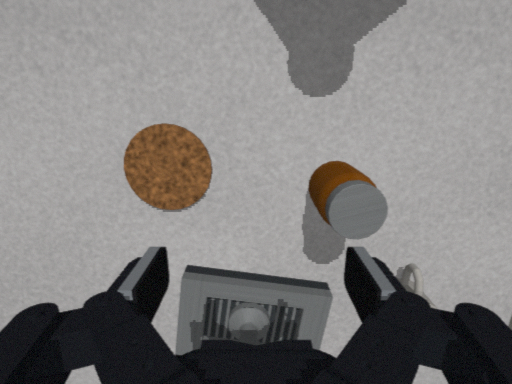

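Run:
```python
import cv2
s=cv2.imread('pics/scene0.png')
def crop(im,x0,y0,x1,y1,k,f):
    c=cv2.resize(im[y0:y1,x0:x1],None,fx=k,fy=k,interpolation=cv2.INTER_CUBIC)
    for x in range((x0+9)//10*10,x1,10):
        cv2.putText(c,str(x),((x-x0)*k,10),0,.35,(0,0,255),1); cv2.line(c,((x-x0)*k,12),((x-x0)*k,18),(0,0,255),1)
    for y in range((y0+9)//10*10,y1,10):
        cv2.putText(c,str(y),(0,(y-y0)*k+4),0,.35,(0,0,255),1); cv2.line(c,(22,(y-y0)*k),(28,(y-y0)*k),(0,0,255),1)
    cv2.imwrite('pics/'+f+'.png',c)
crop(s,300,160,400,260,6,'c1')
crop(s,125,175,215,255,7,'c2')
d=cv2.imread('pics/side0.png')
crop(d,185,110,260,205,6,'c3')
crop(d,250,245,400,365,5,'c4')
```

```text
(no output)
```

View pics/c1.png

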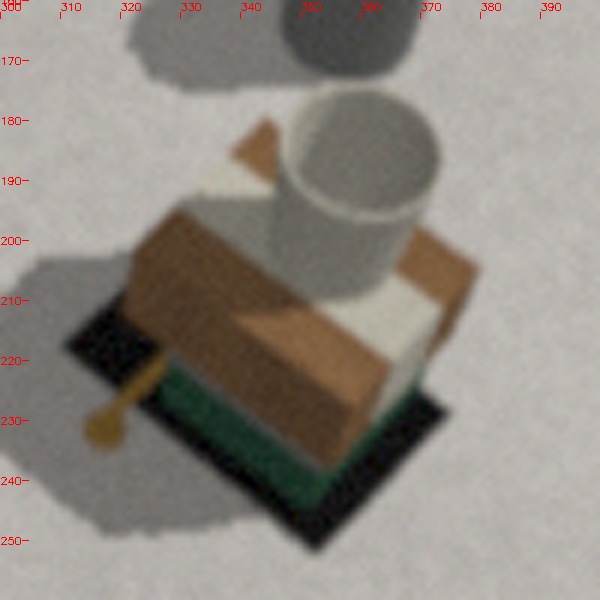

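View pics/c2.png

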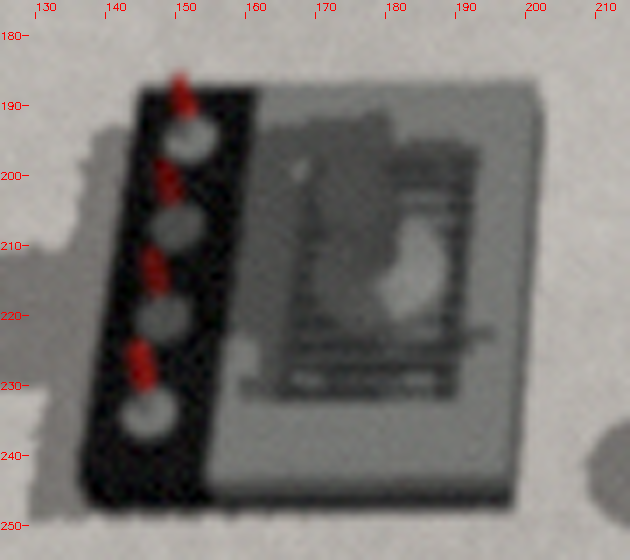

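View pics/c3.png

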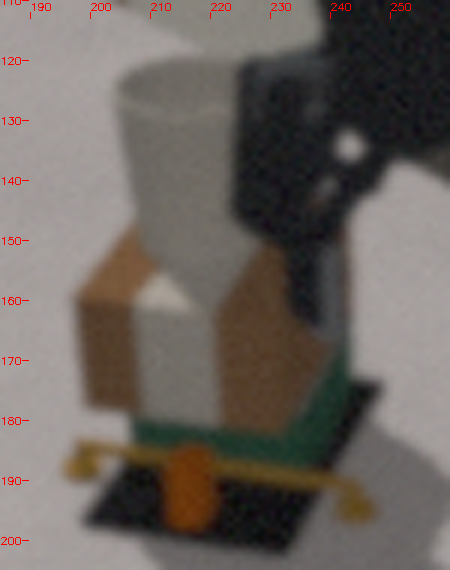

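View pics/c4.png

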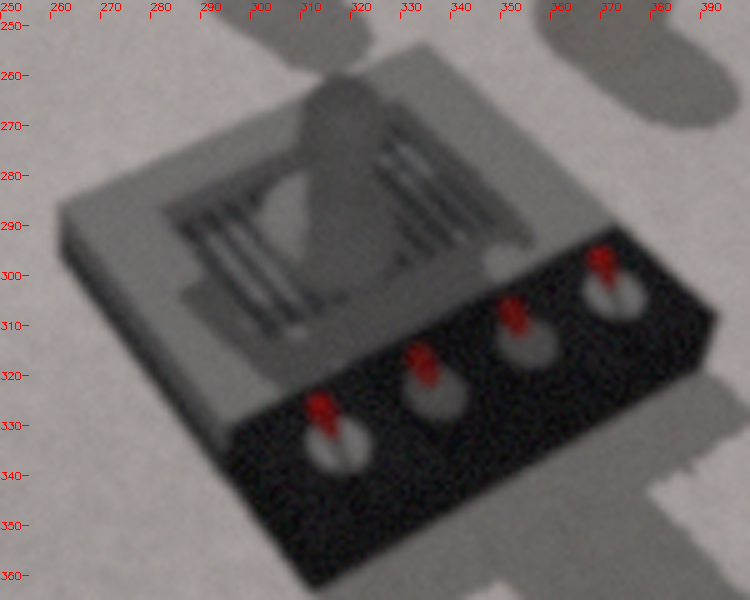

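```bash
cat > geo.py <<'E'
import numpy as np
from scipy.optimize import least_squares
from scipy.spatial.transform import Rotation as R
CAM={'scene':(443.573,269.362,191.153,[1.29113355,-0.07157617,1.20154734],[-0.22241178,0.72975818,0.62036244,-0.18203418]),
'side':(363.529,250.803,189.463,[0.14352052,-0.55433012,0.62870951],[-0.44947708,0.83336443,-0.28596472,0.14730326]),
'wrist':(301.601,256.157,193.504,[0.57463197,0.07507929,0.37292695],[1.48562127e-01,9.88902963e-01,2.60135273e-04,3.95396777e-04])}
def proj(c,P):
    f,cx,cy,e,q=CAM[c] if isinstance(c,str) else c
    p=R.from_quat(np.roll(q,-1)).inv().apply(np.atleast_2d(P)-e)
    return np.c_[f*p[:,0]/p[:,2]+cx,f*p[:,1]/p[:,2]+cy]
def ray(c,uv,z):
    f,cx,cy,e,q=CAM[c] if isinstance(c,str) else c
    d=R.from_quat(np.roll(q,-1)).apply([(uv[0]-cx)/f,(uv[1]-cy)/f,1]); e=np.array(e)
    return e+d*(z-e[2])/d[2]
def camof(p):
    K=p['camera_matrix']; return (K[0,0],K[0,2],K[1,2],p['eye'],p['attitude'])
def place(pose,L):
    x,y,a=pose; L=np.atleast_2d(np.array(L,float)); c,s=np.cos(a),np.sin(a)
    return np.c_[x+c*L[:,0]-s*L[:,1],y+s*L[:,0]+c*L[:,1],L[:,2]]
def fit(obs,x0):
    def r(p): return np.concatenate([(proj(c,place(p,l))[0]-uv) for c,l,uv in obs])
    s=least_squares(r,x0,loss='soft_l1'); return s.x,r(s.x).reshape(-1,2)
E
python3 - <<'E'
from geo import *
np.set_printoptions(precision=4,suppress=True)
st=[('scene',(-.1,-.118,.034),(145,187.5)),('scene',(-.1,.062,.034),(200.5,187)),('scene',(.1,.062,.034),(198,244)),
('side',(-.1,.062,.034),(261,286)),('side',(.1,.062,.034),(333,253)),('side',(.1,-.062,.034),(371,290)),('side',(.1,-.118,.034),(391,308)),('side',(-.1,-.118,0),(311,363)),
('wrist',(-.1,.062,.034),(187,270)),('wrist',(.1,.062,.034),(329,284))]
print(fit(st,[.6,-.2,0]))
bd=[('scene',(-.085,-.055,.006),(310.5,217.5)),('scene',(.085,-.055,.006),(352,251.5)),('scene',(.085,.055,.006),(374.5,229)),
('side',(-.085,.055,.006),(199,197)),('side',(-.085,-.055,.006),(232.5,202)),('side',(.085,-.055,.006),(248.5,174.5)),
('side',(-.07,0,.042),(217,184.5))]
for y0 in (.7,-.7):
    b,r=fit(bd,[.6,.25,y0]); print(b,r)
print('block',place(b,[-.07,0,.024]))
for c,l,z in (('scene',(243.5,183.5),.006),('side',(221,262.7),.006),('wrist',(168.5,167.5),.006)): print('rest',ray(c,l,z))
print('railposts',[ray('side',(197.5-.0,188.5),0.01),ray('side',(244,195),.01),ray('scene',(317.5,232),.01)])
for uv in ((196,161),(221,163.5)): pass
print('carton top',ray('scene',(331,195),.12),ray('scene',(363,223),.12),ray('scene',(380,204.5),.12),ray('scene',(344,179.5),.12))
print('carton side',ray('side',(197.5,160),.12),ray('side',(198.5,178),.056))
print('jar',ray('scene',(246,240),.0),'jug',ray('side',(145,195),0),'demi',ray('side',(367,250),0))
print('cup',ray('scene',(359.5,185),.205))
E
```

```text
(array([ 0.5677, -0.2152, -0.1417]), array([[ 0.4082, -1.6251],
       [ 1.9087, -1.8835],
       [ 0.3136, -2.3689],
       [-1.1663, -1.7265],
       [ 0.2373, -1.5444],
       [ 1.039 , -3.0122],
       [ 1.7497, -2.0466],
       [-0.7115,  0.3331],
       [-6.8433,  5.8416],
       [ 3.7775, 10.7266]]))
[0.6657 0.2715 0.6328] [[-1.198  -0.5922]
 [ 0.2436  0.2968]
 [ 0.1115 -0.4502]
 [-0.4284 -1.1068]
 [ 0.5213 -0.55  ]
 [ 0.7769 -1.6224]
 [-0.3993  1.4123]]
[0.6657 0.2715 0.6328] [[-1.198  -0.5922]
 [ 0.2436  0.2968]
 [ 0.1115 -0.4502]
 [-0.4284 -1.1068]
 [ 0.5213 -0.55  ]
 [ 0.7769 -1.6224]
 [-0.3993  1.4123]]
block [[0.6093 0.2301 0.024 ]]
rest [ 0.4726 -0.0086  0.006 ]
rest [ 0.4622 -0.011   0.006 ]
rest [ 0.4663 -0.004   0.006 ]
railposts [array([0.5802, 0.2975, 0.01  ]), array([0.6719, 0.179 , 0.01  ]), array([0.6876, 0.1894, 0.01  ])]
carton top [0.6308 0.2313 0.12  ] [0.7358 0.2974 0.12  ] [0.6847 0.3627 0.12  ] [0.5834 0.2828 0.12  ]
carton side [0.5795 0.2764 0.12  ] [0.5795 0.2821 0.056 ]
jar [ 0.6749 -0.0282  0.    ] jug [0.4418 0.3806 0.    ] demi [ 0.7756 -0.1941  0.    ]
cup [0.6634 0.292  0.205 ]
```

Emit:
{"fn": "carry_out", "kwargs": {
  "rows": [
    [[1, 5, 0, 0, 0], [1, 5, 0, 0, 0], [1, 5, 0, 0, 0], [1, 5, 0, 0, 0], [1, 5, 0, 0, 0], [1, 5, 0, 0, 0], [1, 5, 0, 0, 0], [1, 5, 0, 0, 0]]
  ]
}}

```text
clock: 3.65
position: [0.9464, -0.0002, 0.2215]
ee_rot: [-0.0, 1.0, 0.0, 0.01]
contact_force: [69.7, -2.7, 27.1]
width: 0.0855
```

Run:
```python
from geo import *
np.set_printoptions(precision=4,suppress=True)
st=[('scene',(-.1,-.118,.034),(145,187.5)),('scene',(-.1,.062,.034),(200.5,187)),('scene',(.1,.062,.034),(198,244)),
('side',(-.1,.062,.034),(261,286)),('side',(.1,.062,.034),(333,253)),('side',(.1,-.062,.034),(371,290)),('side',(.1,-.118,.034),(391,308)),('side',(-.1,-.118,0),(311,363)),
('wrist',(-.1,.062,.0),(188,268)),('wrist',(.1,.062,.0),(329,284))]
print(fit(st,[.6,-.2,0]))
from h import *
s=telemetry.get_state();print(s['clock'],s['qpos'],s['position'],s['ee_rot'],s['contact_force'])
```

```text
(array([ 0.569 , -0.219 , -0.1537]), array([[-0.3804, -1.5263],
       [ 1.0862, -1.2208],
       [-1.4073, -1.579 ],
       [ 0.4373, -1.4098],
       [ 2.4287, -0.6674],
       [ 3.0941, -1.6374],
       [ 3.768 , -0.3725],
       [ 0.2613,  1.357 ],
       [-0.3083, -3.9462],
       [-1.0627, -0.8433]]))
3.65 [-0.0742  0.9778  0.2198  0.0017  1.9234 -0.0737] [ 0.9464 -0.0002  0.2215] [-0.      0.9999  0.      0.0103] [69.7461 -2.6642 27.0668]
```

Emit:
{"fn": "carry_out", "kwargs": {
  "rows": [
    [[1, -4, 0, 0, 0], [1, 0, 0, 0, 0], [1, 0, 0, 0, 0]]
  ]
}}

```text
clock: 3.95
position: [0.9138, -0.0002, 0.2182]
ee_rot: [-0.0, 1.0, 0.0, 0.005]
contact_force: [0.9, 0.8, 2.3]
width: 0.0855
```

Run:
```python
from h import *
s=telemetry.get_state();print(s['clock'],s['qpos'],s['position'],s['ee_rot'],s['contact_force'])
```

```text
3.95 [-7.68085810e-02  8.78305657e-01  4.46784984e-01  1.50938514e-03
  1.80727648e+00 -7.64603981e-02] [ 9.13840652e-01 -1.87502399e-04  2.18194517e-01] [-3.77564441e-04  9.99989093e-01  6.10391165e-06  4.65531621e-03] [0.87738443 0.8357944  2.25428805]
```

Emit:
{"fn": "carry_out", "kwargs": {
  "rows": [
    [[-1, -4.3, -1.6, 0, 0], [-1, -4.3, -1.6, 0, 0], [-1, -4.3, -1.6, 0, 0], [-1, -4.3, -1.6, 0, 0], [-1, -4.3, -1.6, 0, 0], [-1, -4.3, -1.6, 0, 0], [-1, -4.3, -1.6, 0, 0], [-1, -4.3, -1.6, 0, 0], [-1, 0, 0, 0, 0], [-1, 0, 0, 0, 0]]
  ]
}}

```text
clock: 4.95
position: [0.5753, -0.1299, 0.2304]
ee_rot: [0.002, 1.0, -0.001, 0.016]
contact_force: [0.9, 0.1, 0.1]
width: -0.0001
```

Run:
```python
from h import *
import pickle
s=telemetry.get_state();print(s['clock'],s['qpos'],s['position'],s['ee_rot'],s['contact_force'])
p=shot('wrist','w1'); pickle.dump(p,open('w1.pkl','wb')); print(p['eye'],p['attitude'])
p=shot('side','s1'); p=shot('scene','sc1')
```

```text
4.95 [-0.34414001  0.28099101  1.50029898  0.00691717  1.3286469  -0.34431695] [ 0.57526385 -0.12985275  0.23044214] [ 2.16852977e-03  9.99868826e-01 -6.87628799e-04  1.60360457e-02] [0.94563449 0.07387148 0.0677606 ]
[ 0.57042428 -0.05414821  0.37164174] [ 0.15068496  0.98844656 -0.0027983   0.01611217]
```

View pics/w1.png

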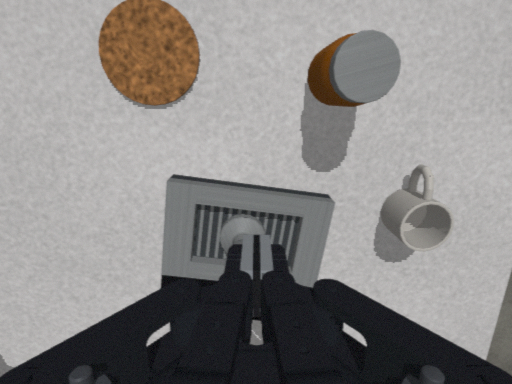

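View pics/s1.png

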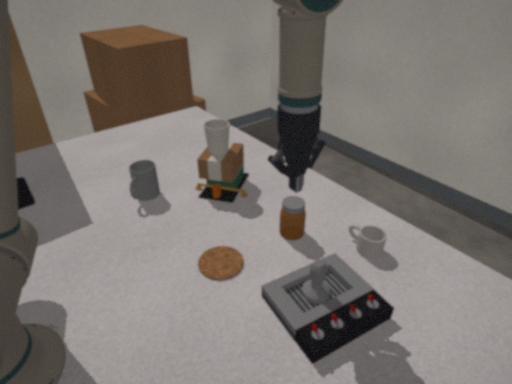

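Run:
```python
import cv2
s=cv2.imread('pics/w1.png')
def crop(im,x0,y0,x1,y1,k,f):
    c=cv2.resize(im[y0:y1,x0:x1],None,fx=k,fy=k,interpolation=cv2.INTER_CUBIC)
    for x in range((x0+9)//10*10,x1,10):
        cv2.putText(c,str(x),((x-x0)*k,10),0,.35,(0,0,255),1); cv2.line(c,((x-x0)*k,12),((x-x0)*k,18),(0,0,255),1)
    for y in range((y0+9)//10*10,y1,10):
        cv2.putText(c,str(y),(0,(y-y0)*k+4),0,.35,(0,0,255),1); cv2.line(c,(22,(y-y0)*k),(28,(y-y0)*k),(0,0,255),1)
    cv2.imwrite('pics/'+f+'.png',c)
crop(s,150,165,345,300,4,'c5')
```

```text
(no output)
```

View pics/c5.png

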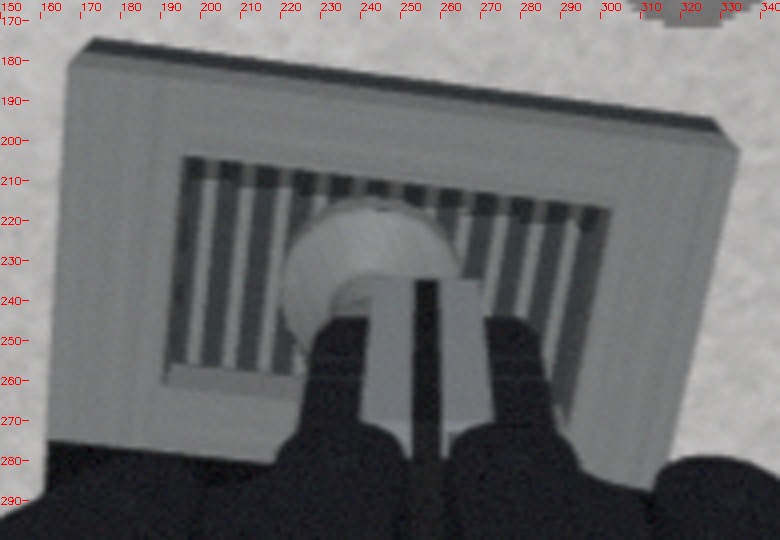

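Run:
```python
from geo import *
import pickle
np.set_printoptions(precision=4,suppress=True)
w=camof(pickle.load(open('w1.pkl','rb')))
sw=[(w,(-.1,.062,.034),(167.5,182)),(w,(.1,.062,.034),(334.5,202.5)),(w,(-.1,.062,0),(173,174.5)),(w,(.1,.062,0),(328,194.5)),(w,(-.1,-.062,.034),(162,275)),
(w,(-.065,.039,.034),(195,204)),(w,(.065,.039,.034),(302,216.5)),(w,(-.065,-.039,.034),(191.5,261))]
so=[('scene',(-.1,-.118,.034),(145,187.5)),('scene',(-.1,.062,.034),(200.5,187)),('scene',(.1,.062,.034),(198,244)),
('side',(-.1,.062,.034),(261,286)),('side',(.1,.062,.034),(333,253)),('side',(.1,-.062,.034),(371,290)),('side',(.1,-.118,.034),(391,308)),('side',(-.1,-.118,0),(311,363))]
for o in (sw,so,sw+so):
    p,r=fit(o,[.57,-.2,-.15]); print(p); print(r.T)
P=p
print('tog',place(P,[[-.069,-.09,0],[.069,-.09,0],[-.13,-.09,0],[.12,-.09,0]]))
print('tamper foot',ray(w,(242,239),.031), 'rest',ray(w,(149.5,52),.006))
print('tamper side knob',ray('side',(317,265),.096))
```

```text
[ 0.5687 -0.2194 -0.1388]
[[-1.2055  1.0364  0.1097  0.1296 -0.691   0.349   1.3527 -1.0653]
 [-0.4425 -0.0898  0.0138 -0.5972  0.346  -0.0289  0.2955  1.273 ]]
[ 0.5667 -0.2173 -0.1417]
[[-0.2899  1.198  -0.4606 -0.9042  0.6473  1.5952  2.3929 -0.2596]
 [-1.8044 -2.059  -2.5741 -0.8756 -0.8464 -2.1377 -1.0697  1.5681]]
[ 0.5683 -0.2191 -0.1416]
[[-1.3928  0.8324 -0.0586 -0.0576 -1.1414  0.1182  1.1137 -1.4601 -0.8433
   0.6895 -1.0051  0.2035  1.6715  2.7648  3.6411  1.0768]
 [-0.8912 -0.0696 -0.3995 -0.5787 -0.0485 -0.3839  0.234   0.9423 -1.31
  -1.5737 -2.0024 -0.7377 -0.743  -2.0101 -0.9283  1.7647]]
tog [[ 0.4873 -0.2984  0.    ]
 [ 0.6239 -0.3179  0.    ]
 [ 0.4269 -0.2898  0.    ]
 [ 0.6744 -0.3251  0.    ]]
tamper foot [ 0.5639 -0.2195  0.031 ] rest [ 0.4654 -0.0045  0.006 ]
tamper side knob [ 0.5647 -0.2146  0.096 ]
```

Emit:
{"fn": "carry_out", "kwargs": {
  "rows": [
    [[-1, -5, -4, 0, 0], [-1, -5, -4, 0, 0], [-1, -5, -4, -2.8, 0], [-1, 0, -4, -4.5, 0], [-1, 0, 0, -5, 0], [-1, 0, 0, -4.5, 0], [-1, 0, 0, 0, 0]]
  ]
}}

```text
clock: 5.8
position: [0.4557, -0.2504, 0.0665]
ee_rot: [-0.004, 1.0, 0.0, 0.005]
contact_force: [-1.9, 0.6, 0.2]
width: -0.0002
```

Run:
```python
from h import *
s=telemetry.get_state();print(s['clock'],s['position'],s['ee_rot'])
p=shot('side','s2')
```

```text
5.8 [ 0.455701   -0.25043587  0.06649729] [-3.50168459e-03  9.99982512e-01  7.84753227e-05  4.76536667e-03]
```

View pics/s2.png

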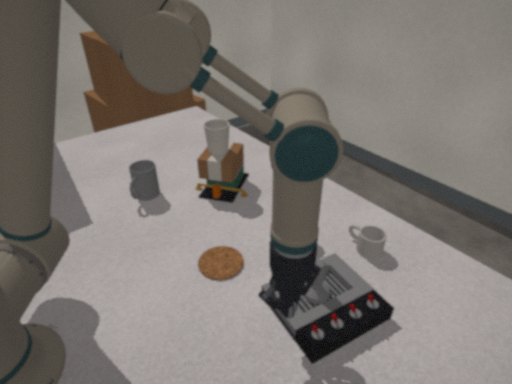

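Emit:
{"fn": "carry_out", "kwargs": {
  "rows": [
    [[-1, -3.2, -0.5, -0.4, 0], [-1, 0, -3.4, 0, 0], [-1, 0, 0, 0, 0], [-1, 0, 0, 0, 0], [-1, 0, 0, 0, 0]]
  ]
}}

```text
clock: 6.35
position: [0.4275, -0.2918, 0.0691]
ee_rot: [0.001, 1.0, 0.0, 0.011]
contact_force: [-0.1, 0.3, -0.1]
width: -0.0004
```

Run:
```python
from h import *
s=telemetry.get_state();print(s['clock'],s['position'],s['ee_rot'],s['qpos'])
```

```text
6.35 [ 0.4275248  -0.29180067  0.06912978] [8.79170441e-04 9.99944051e-01 3.83779199e-04 1.05344642e-02] [-0.74260305  0.32938146  1.8786842   0.01632567  0.91688435 -0.75319381]
```

Emit:
{"fn": "carry_out", "kwargs": {
  "rows": [
    [[-1, 0, 0, -0.7, 0], [-1, 0, 0, 0, 0], [-1, 2.5, -0.3, 0, 0], [-1, 2.5, -0.35, 0, 0], [-1, 2.5, -0.35, 0, 0], [-1, 2.5, -0.35, 0, 0], [-1, 2.5, -0.35, 0, 0], [-1, 2.5, -0.35, 0, 0], [-1, 2.5, -0.35, 0, 0], [-1, 2.5, -0.35, 0, 0], [-1, 2.5, -0.35, 0, 0], [-1, 2.5, -0.35, 0, 0]]
  ]
}}

```text
clock: 7.55
position: [0.6768, -0.3253, 0.0601]
ee_rot: [-0.0, 1.0, 0.0, 0.009]
contact_force: [-0.8, -1.7, 0.2]
width: -0.0002
```

Emit:
{"fn": "carry_out", "kwargs": {
  "rows": [
    [[-1, 0.5, 0, 0, 0], [-1, 0, 0, 0, 0], [-1, 0, 0, 5, 0], [-1, 0, 0, 5, 0], [-1, 0, 4, 2, 0], [-1, -2, 4, 0, 0]]
  ]
}}

```text
clock: 8.15
position: [0.6633, -0.247, 0.1849]
ee_rot: [0.002, 1.0, -0.001, 0.014]
contact_force: [1.3, -0.1, 0.2]
width: -0.0002
```

Run:
```python
from h import *
import pickle
s=telemetry.get_state();print(s['clock'],s['position'],s['ee_rot'],s['qpos'])
p=shot('side','s3'); q=shot('scene','sc3')
import cv2
a=cv2.resize(p['image'][240:370,250:410],None,fx=3.75,fy=3.75); cv2.imwrite('pics/c6.png',a[:,:,::-1])
a=cv2.resize(q['image'][170:260,120:220],None,fx=5,fy=5); cv2.imwrite('pics/c7.png',a[:,:,::-1])
```

```text
8.15 [ 0.66329692 -0.24700062  0.18487609] [ 1.81729613e-03  9.99903704e-01 -8.90151629e-04  1.37290754e-02] [-0.45928498  0.48629703  1.28801186  0.00913027  1.34105966 -0.4594671 ]
```

View pics/c6.png

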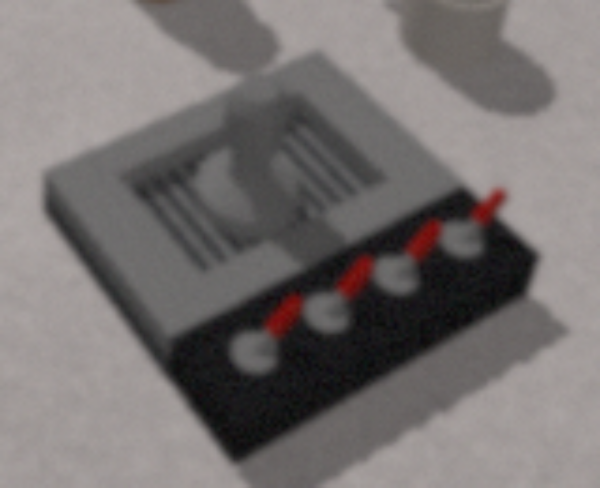

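View pics/c7.png

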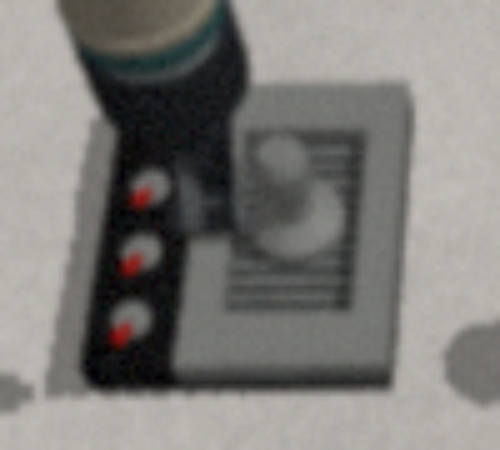

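Run:
```python
from geo import *
print(ray('scene',(176.4,201),.100),ray('side',(317.5,266),.1),ray('scene',(179.5,215),.031),ray('side',(250+245/3.75,240+185/3.75),.031))
from h import *
s=telemetry.get_state();print(s['clock'],s['position'])
```

```text
[ 0.56766872 -0.2154144   0.1       ] [ 0.56034343 -0.21968477  0.1       ] [ 0.57440493 -0.21766047  0.031     ] [ 0.56215431 -0.22020737  0.031     ]
8.25 [ 0.65635283 -0.23987784  0.18116624]
```

Emit:
{"fn": "carry_out", "kwargs": {
  "rows": [
    [[1, -4.5, 1.2, 0, 0], [1, -4.5, 1.2, 0, 0], [1, 0, 0, 0, 0], [1, 0, 0, 0, 0], [1, 0, 0, 0, 0]]
  ]
}}

```text
clock: 8.75
position: [0.5715, -0.2227, 0.1809]
ee_rot: [0.0, 1.0, -0.0, 0.01]
contact_force: [0.0, 0.1, 0.1]
width: 0.0723
```

Run:
```python
from h import *
import pickle
s=telemetry.get_state();print(s['clock'],s['position'],s['ee_rot'])
p=shot('wrist','w2'); pickle.dump(p,open('w2.pkl','wb'))
```

```text
8.75 [ 0.57150974 -0.222747    0.18088536] [ 4.64392920e-04  9.99949807e-01 -2.18587266e-04  1.00059999e-02]
```

View pics/w2.png

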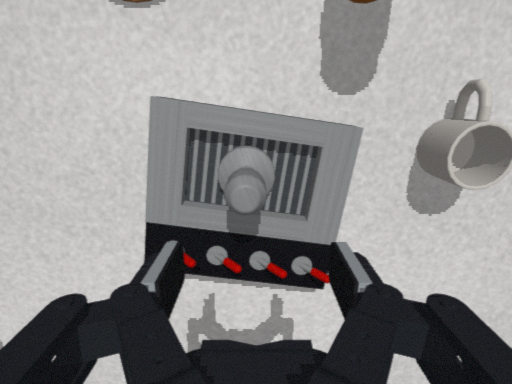

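Run:
```python
from geo import *
import pickle
w=camof(pickle.load(open('w2.pkl','rb')))
print(ray(w,(246.5,173.5),.031),ray(w,(245.5,189),.083),ray(w,(245.5,196),.106))
```

```text
[ 0.56474116 -0.21659625  0.031     ] [ 0.56442789 -0.21739733  0.083     ] [ 0.56474328 -0.21616766  0.106     ]
```

Emit:
{"fn": "carry_out", "kwargs": {
  "rows": [
    [[1, -0.7, 0.6, -3, 0], [1, 0, 0, -4, 0], [1, 0, 0, -4, 0], [1, 0, 0, -0.7, 0], [1, 0, 0, 0, 0], [-1, 0, 0, 0, 0], [-1, 0, 0, 0, 0], [-1, 0, 0, 0, 0], [-1, 0, 0, 0, 0], [-1, 0, 0, 0, 0]]
  ],
  "force": 40
}}

```text
clock: 9.8
position: [0.5646, -0.2165, 0.0651]
ee_rot: [0.001, 1.0, 0.0, 0.01]
contact_force: [-0.9, 0.1, 6.3]
width: 0.033
```

Emit:
{"fn": "carry_out", "kwargs": {
  "rows": [
    [[-1, 0, 0, 2, 0], [-1, 0, 0, 4, 0], [-1, -1.6, 3.5, 0, 0], [-1, -1.7, 3.6, 0, 0], [-1, -1.7, 3.6, 0, 0], [-1, -1.7, 3.6, 0, 0], [-1, -1.6, 3.5, 0, 0], [-1, -1.6, 3.4, 0, 0], [-1, 0, 0, 0, 0], [-1, 0, 0, 0, 0]]
  ]
}}

```text
clock: 10.8
position: [0.4644, -0.0033, 0.1235]
ee_rot: [0.0, 1.0, 0.001, 0.009]
contact_force: [0.1, -1.3, -3.2]
width: 0.0329
```

Run:
```python
from h import *
import pickle
s=telemetry.get_state();print(s['clock'],s['position'],s['ee_rot'],s['contact_force'],s['width'])
p=shot('side','s4')
```

```text
10.8 [ 0.46444391 -0.0033307   0.12350212] [1.77690466e-04 9.99954942e-01 1.05615301e-03 9.43224841e-03] [ 0.06067213 -1.33229895 -3.2035073 ] 0.0329444396425443
```

View pics/s4.png

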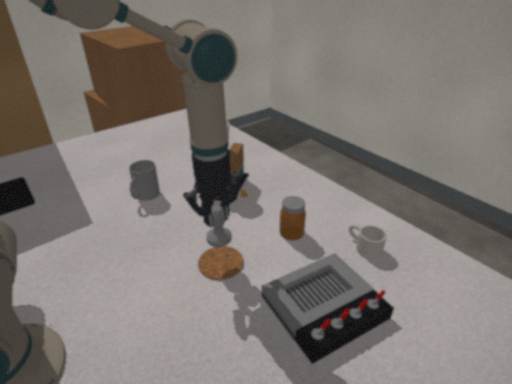

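Emit:
{"fn": "carry_out", "kwargs": {
  "rows": [
    [[-1, 0, 0, -3.5, 0], [-1, 0, 0, -2.5, 0], [-1, 0, 0, -0.6, 0], [-1, 0, 0, -0.3, 0], [-1, 0, 0, 0, 0], [-1, 0, 0, 0, 0]]
  ]
}}

```text
clock: 11.45
position: [0.4663, -0.0045, 0.0554]
ee_rot: [0.0, 1.0, -0.0, 0.011]
contact_force: [-0.8, 0.7, -2.9]
width: 0.0329
```

Not yet on the rest; a little lower.

Emit:
{"fn": "carry_out", "kwargs": {
  "rows": [
    [[-1, 0, 0, -0.1, 0], [-1, 0, 0, -0.1, 0], [-1, 0, 0, 0, 0]]
  ]
}}

```text
clock: 11.75
position: [0.4657, -0.0041, 0.0532]
ee_rot: [0.0, 1.0, 0.0, 0.01]
contact_force: [-0.3, 0.5, 1.8]
width: 0.0326
```

Emit:
{"fn": "carry_out", "kwargs": {
  "rows": [
    [[0, 0, 0, 0, 0], [0, 0, 0, 0, 0], [0.5, 0, 0, 0, 0], [1, 0, 0, 2, 0], [1, 0, 0, 4, 0], [1, 0, 0, 5, 0], [1, 0, 0, 5, 0], [1, 0, 0, 2, 0]]
  ]
}}

```text
clock: 12.55
position: [0.4674, -0.0043, 0.2375]
ee_rot: [0.001, 1.0, 0.0, 0.014]
contact_force: [0.7, -0.5, 0.2]
width: 0.0854
```

Run:
```python
from h import *
import pickle
s=telemetry.get_state();print(s['clock'],s['position'],s['ee_rot'],s['contact_force'],s['width'],s['qpos'])
p=shot('wrist','w5')
```

```text
12.55 [ 0.46736995 -0.00432883  0.23749376] [7.02848154e-04 9.99905771e-01 5.78462996e-05 1.37095691e-02] [ 0.68300837 -0.5186129   0.18404939] 0.08543231315087998 [-0.16066334  0.09335424  1.72540148  0.00311738  1.29554655 -0.16158537]
```

View pics/w5.png

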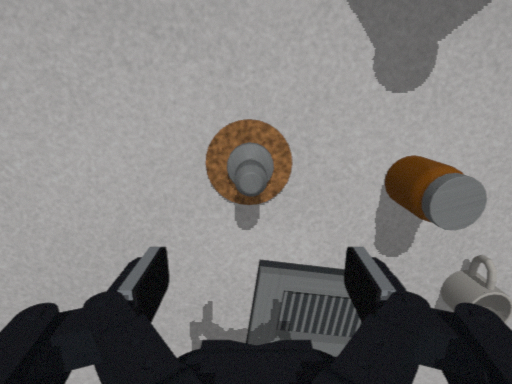

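Emit:
{"fn": "carry_out", "kwargs": {
  "rows": [
    [[1, 3.8, 0, 0, 0.149], [1, 3.8, 0, 0, 0.149], [1, 3.8, 0, 0, 0.149], [1, 3.8, 0, 0, 0.149], [1, 3.8, 0, 0, 0.149], [1, 3.8, 0, 0, 0.149], [1, 3.8, 0, 0, 0.149], [1, 3.8, 0, 0, 0.149], [1, 3.8, 0, 0, 0.149], [1, 3.8, 0, 0, 0.149], [1, 3.8, 0, 0, 0.08], [1, 0, 0, 0, 0]]
  ]
}}

```text
clock: 13.8
position: [0.8874, -0.0043, 0.2243]
ee_rot: [-0.008, 0.707, 0.707, 0.006]
contact_force: [1.9, -0.2, -1.8]
width: 0.0851
```

```bash
cat > st.py <<'E'
from h import *
from scipy.spatial.transform import Rotation as R
np.set_printoptions(precision=4,suppress=True)
s=telemetry.get_state(); M=R.from_quat(np.roll(s['ee_rot'],-1)).as_matrix()
print(s['clock'],'q',s['qpos'],'p',s['position'],'z',M[:,2],'x',M[:,0],'F',s['contact_force'],'w',round(s['width'],4),'tilt',np.degrees(np.arccos(-M[2,2])))
E
python3 st.py
```

```text
13.8 q [-0.0908  0.8218  0.552   0.0191  1.7728 -1.6579] p [ 0.8874 -0.0043  0.2243] z [-0.0033  0.0191 -0.9998] x [-0.0001  0.9998  0.0191] F [ 1.8887 -0.1912 -1.7847] w 0.0851 tilt 1.1082757481791594
```

Emit:
{"fn": "carry_out", "kwargs": {
  "rows": [
    [[1, 3, 0, 0, 0], [1, 2, 0, 0, 0], [1, 3, 0, 0, 0], [1, 3, 0, 0, 0], [1, 0, 0, 0, 0]]
  ]
}}

```text
clock: 14.3
position: [0.9559, -0.0035, 0.2129]
ee_rot: [0.006, 0.707, 0.707, 0.019]
contact_force: [-0.7, -0.3, -0.5]
width: 0.0857
```

```bash
python3 st.py
```

```text
14.3 q [-0.0846  0.9854  0.2242  0.0228  1.8973 -1.6464] p [ 0.9559 -0.0035  0.2129] z [ 0.0363  0.0186 -0.9992] x [0.001  0.9998 0.0187] F [-0.7083 -0.3459 -0.5186] w 0.0857 tilt 2.3391559388101104
```

Emit:
{"fn": "carry_out", "kwargs": {
  "rows": [
    [[1, 5, 0, 0, 0], [1, 5, 0, 0, 0], [1, 5, 0, 0, 0], [1, 5, 0, 0, 0], [1, 5, 0, 0, 0], [1, 5, 0, 0, 0]]
  ]
}}

```text
clock: 14.9
position: [1.064, -0.0018, 0.139]
ee_rot: [0.078, 0.703, 0.701, 0.091]
contact_force: [-0.3, 0.3, 0.1]
width: 0.0852
```

```bash
python3 st.py
```

```text
14.9 q [-0.0793  1.074   0.2219  0.036   1.6087 -1.6414] p [ 1.064  -0.0018  0.139 ] z [ 0.2367  0.0173 -0.9714] x [0.0009 0.9998 0.018 ] F [-0.2788  0.2679  0.1213] w 0.0852 tilt 13.730349894751392
```

Emit:
{"fn": "carry_out", "kwargs": {
  "rows": [
    [[1, 4.4, 0, 2.2, 0], [1, 4.4, 0, 2.2, 0], [1, 4.4, 0, 2.2, 0], [1, 4.4, 0, 2.2, 0], [1, 4.4, 0, 2.2, 0], [1, 4.4, 0, 2.2, 0], [1, 4.4, 0, 2.2, 0], [1, 4.4, 0, 2.2, 0]]
  ]
}}

```text
clock: 15.7
position: [1.1463, 0.0001, 0.2122]
ee_rot: [0.176, 0.685, 0.681, 0.189]
contact_force: [-0.1, 0.6, -0.4]
width: 0.0855
```

```bash
python3 st.py
```

```text
15.7 q [-0.0778  1.0386  0.2204  0.0554  1.3629 -1.64  ] p [1.1463 0.0001 0.2122] z [ 0.4989  0.0155 -0.8665] x [0.0007 0.9998 0.0183] F [-0.0693  0.5773 -0.3542] w 0.0855 tilt 29.941604235854726
```

Emit:
{"fn": "carry_out", "kwargs": {
  "rows": [
    [[1, 4, 0, 2, 0], [1, 4, 0, 2, 0], [1, 4, 0, 2, 0], [1, 4, 0, 2, 0]]
  ]
}}

```text
clock: 16.1
position: [1.1828, 0.0007, 0.2413]
ee_rot: [0.219, 0.673, 0.668, 0.231]
contact_force: [-0.5, 0.5, -0.2]
width: 0.0855
```

```bash
python3 st.py
```

```text
16.1 q [-0.0769  1.0346  0.2204  0.0644  1.2415 -1.6414] p [1.1828 0.0007 0.2413] z [ 0.6035  0.0146 -0.7972] x [0.0005 0.9998 0.0187] F [-0.4887  0.4804 -0.1928] w 0.0855 tilt 37.13595277279511
```

Emit:
{"fn": "carry_out", "kwargs": {
  "rows": [
    [[1, -4.9, 0, -0.2, 0], [1, -4.9, 0, -0.2, 0], [1, -4.9, 0, -0.2, 0.05], [1, -4.9, 0, -0.2, 0.05], [1, -4.9, 0, -0.2, 0.05], [1, -4.9, 0, -0.2, 0.05], [1, -4.9, 0, -0.2, 0.05], [1, -4.9, 0, -0.2, 0.05], [1, -4.9, 0, -0.2, 0.05], [1, -3.5, 2.85, -0.9, 0.05], [1, -3.5, 2.85, -0.9, 0.05], [1, -3.5, 2.85, -0.9, 0.05]]
  ]
}}

```text
clock: 17.3
position: [0.6655, 0.0886, 0.2]
ee_rot: [0.154, 0.489, 0.814, 0.273]
contact_force: [0.7, -0.2, 0.6]
width: 0.0853
```

Emit:
{"fn": "carry_out", "kwargs": {
  "rows": [
    [[1, -3.5, 2.85, -0.9, 0.05], [1, -3.5, 2.85, -0.9, 0.05], [1, -3.5, 2.85, -0.9, 0.01], [1, 0, 0, 0, 0], [1, 0, 0, 0, 0]]
  ]
}}

```text
clock: 17.8
position: [0.5641, 0.1826, 0.1819]
ee_rot: [0.138, 0.449, 0.84, 0.271]
contact_force: [1.5, -0.2, 0.5]
width: 0.0853
```

```bash
python3 st.py
python3 - <<'E'
from h import *
import pickle
p=shot('wrist','w6'); pickle.dump(p,open('w6.pkl','wb'))
p=shot('side','s6'); pickle.dump(p,open('s6.pkl','wb'))
E
```

```text
17.8 q [-0.0196  0.1152  2.0419  0.6817  0.5713 -2.6845] p [0.5641 0.1826 0.1819] z [ 0.475   0.3315 -0.8152] x [-0.5585  0.8294  0.0118] F [ 1.5142 -0.1637  0.5382] w 0.0853 tilt 35.39537225086141
```

View pics/w6.png

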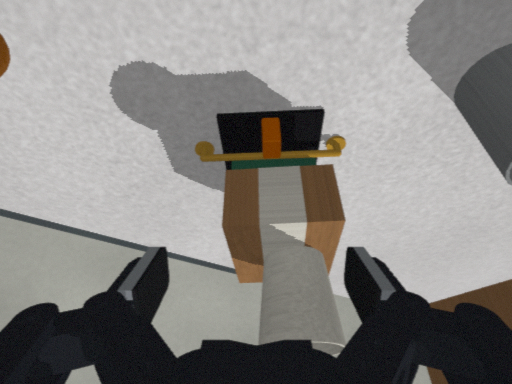

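View pics/s6.png

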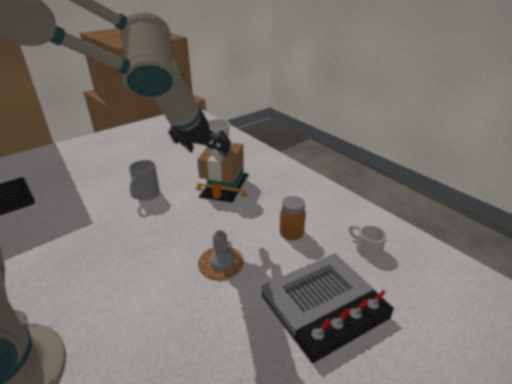

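```bash
cat > fk.py <<'E'
import numpy as np
from scipy.optimize import least_squares
from scipy.spatial.transform import Rotation as R
S=[([-1.20991791e-01,2.76557448e-01,1.50615515e+00,0,1.36071201e+00,-1.21035375e-01],[5.74452559e-01,6.8e-05,2.30452363e-01]),
([-0.34414001,0.28099101,1.50029898,0.00691717,1.3286469,-0.34431695],[0.57526385,-0.12985275,0.23044214]),
([-0.74260305,0.32938146,1.8786842,0.01632567,0.91688435,-0.75319381],[0.4275248,-0.29180067,0.06912978]),
([-0.16066334,0.09335424,1.72540148,0.00311738,1.29554655,-0.16158537],[0.46736995,-0.00432883,0.23749376]),
([-0.0846,0.9854,0.2242,0.0228,1.8973,-1.6464],[0.9559,-0.0035,0.2129]),
([-0.0793,1.074,0.2219,0.036,1.6087,-1.6414],[1.064,-0.0018,0.139]),
([-0.0769,1.0346,0.2204,0.0644,1.2415,-1.6414],[1.1828,0.0007,0.2413]),
([-0.0196,0.1152,2.0419,0.6817,0.5713,-2.6845],[0.5641,0.1826,0.1819])]
def Rot(q): 
    return R.from_euler('ZYZYZ',[q[0],q[1]+q[2],q[3],q[4],q[5]])
def fk(q,p):
    h,d,a,b,L,r0,c,e=p
    y=lambda t:R.from_euler('y',t)
    v=y(q[1]).apply([c,0,a])+y(q[1]+q[2]).apply([e,0,b])+np.array([r0,d,h])
    w=R.from_euler('z',q[0]).apply(v)
    return w+Rot(q).apply([0,0,L])
P0=[.3,.07,.4,.4,.25,0,0,0]
def res(p): return np.concatenate([fk(q,p)-x for q,x in S])
sol=least_squares(res,P0); PAR=sol.x
if __name__=='__main__':
    np.set_printoptions(precision=4,suppress=True)
    print(PAR,abs(sol.fun).max())
    print(Rot(S[-1][0]).as_matrix())
    print(Rot(S[6][0]).as_matrix())
E
python3 fk.py
```

```text
Traceback (most recent call last):
  File "fk.py", line 22, in <module>
    sol=least_squares(res,P0); PAR=sol.x
  File "fk.py", line 21, in res
    def res(p): return np.concatenate([fk(q,p)-x for q,x in S])
                                       ~~^^^^^
  File "fk.py", line 19, in fk
    return w+Rot(q).apply([0,0,L])
             ~~~^^^
  File "fk.py", line 13, in Rot
    return R.from_euler('ZYZYZ',[q[0],q[1]+q[2],q[3],q[4],q[5]])
           ~~~~~~~~~~~~^^^^^^^^^^^^^^^^^^^^^^^^^^^^^^^^^^^^^^^^^
  File "scipy/spatial/transform/_rotation.pyx", line 1413, in scipy.spatial.transform._rotation.Rotation.from_euler
ValueError: Expected axis specification to be a non-empty string of upto 3 characters, got ZYZYZ
```

```bash
sed -i "s/return R.from_euler('ZYZYZ'.*/return R.from_euler('ZYZ',[q[0],q[1]+q[2],q[3]])*R.from_euler('YZ',[q[4],q[5]])/" fk.py; python3 fk.py
```

```text
[ 0.1367  0.0694  0.6297  0.4211  0.3644 -0.     -0.      0.0604] 5.138128484596938e-05
[[ 0.5585 -0.6801  0.475 ]
 [-0.8294 -0.4496  0.3315]
 [-0.0119 -0.5791 -0.8152]]
[[-0.0005 -0.7973  0.6036]
 [-0.9998  0.0116  0.0146]
 [-0.0186 -0.6035 -0.7972]]
```

```bash
cat > ik.py <<'E'
from fk import *
LO=np.array([-2.89,-.75,.22,-1.18,.11,-2.7]);HI=np.array([2.89,2.08,2.7,4.32,2.71,2.7])
def orient(tilt,az,roll=0):  # lean azimuth, jaw perpendicular (jaw x = az+90)
    z=np.array([np.sin(tilt)*np.cos(az),np.sin(tilt)*np.sin(az),-np.cos(tilt)])
    x=np.array([-np.sin(az),np.cos(az),0]); return np.c_[x,np.cross(z,x),z]
def ik(pos,T,q0,bounded=True):
    def r(q):
        M=(Rot(q)*R.from_euler('z',np.pi)).as_matrix()
        return np.r_[(fk(q,PAR)-pos)*5,(M-T).ravel()]
    b=(LO,HI) if bounded else (-9,9)
    s=least_squares(r,np.clip(q0,LO+1e-3,HI-1e-3) if bounded else q0,bounds=b); return s.x,s.cost
if __name__=='__main__':
    np.set_printoptions(precision=3,suppress=True)
    q0=[-0.0196,0.1152,2.0419,0.6817,0.5713,-2.6845]
    for t in (20,25,30,37):
      for name,g,az in (('pre',[.53,.17,.17],.633),('blk',[.609,.23,.03],.633),('pull',[.609-.109,.23-.08,.03],.633),('lift',[.5,.15,.12],.633),
        ('stn',[.4995,-.209,.08],-.14),('stn180',[.638,-.229,.08],-.14+np.pi)):
        T=orient(np.radians(t),az); q,c=ik(np.array(g)+.019*T[:,2],T,q0,False)
        print(t,name,q,'%.1e'%c, 'ok' if ((q>=LO)&(q<=HI)).all() else 'BAD')
E
python3 ik.py
```

```text
20 pre [ 0.07   0.169  1.925  0.266  0.767 -2.3  ] 3.7e-22 ok
20 blk [ 0.173  0.467  1.904  0.336  0.478 -2.308] 1.0e-30 ok
20 pull [ 0.026  0.337  2.177  0.541  0.388 -2.657] 1.4e-21 ok
20 lift [ 0.026  0.186  2.062  0.337  0.63  -2.425] 9.0e-23 ok
20 stn [-0.629  0.267  2.085  0.34   0.503 -2.335] 2.7e-20 ok
20 stn180 [-0.402  0.725  1.203 -0.089  1.552 -4.957] 4.1e-27 BAD
25 pre [ 0.034  0.146  1.99   0.391  0.675 -2.435] 1.8e-27 ok
25 blk [ 0.148  0.458  1.973  0.569  0.374 -2.553] 3.2e-31 ok
25 pull [-0.015  0.336  2.242  0.907  0.33  -3.053] 1.1e-22 BAD
25 lift [-0.015  0.169  2.126  0.511  0.549 -2.618] 6.5e-26 ok
25 stn [-0.662  0.255  2.153  0.561  0.407 -2.575] 4.3e-22 ok
25 stn180 [-0.393  0.773  1.129 -0.106  1.663 -4.952] 1.7e-27 BAD
30 pre [-0.004  0.129  2.056  0.558  0.596 -2.618] 3.7e-31 ok
30 blk [ 0.123  0.456  2.041  0.959  0.303 -2.959] 6.9e-31 BAD
30 pull [-0.06   0.345  2.308  1.365  0.332 -3.547] 1.8e-30 BAD
30 lift [-0.06   0.16   2.191  0.747  0.489 -2.88 ] 7.0e-31 BAD
30 stn [-0.698  0.251  2.221  0.911  0.342 -2.948] 5.2e-31 BAD
30 stn180 [-0.385  0.824  1.056 -0.124  1.771 -4.951] 1.7e-27 BAD
37 pre [-0.062  0.118  2.148  0.882  0.523 -2.97 ] 1.0e-24 BAD
37 blk [ 0.084  0.469  2.134  1.67   0.321 -3.7  ] 1.2e-30 BAD
37 pull [-0.129  0.381  2.4    1.866  0.449 -4.117] 3.8e-27 BAD
37 lift [-0.129  0.164  2.282  1.168  0.468 -3.347] 2.1e-29 BAD
37 stn [-0.753  0.264  2.316  1.548  0.354 -3.629] 1.2e-22 BAD
37 stn180 [-0.375  0.896  0.955 -0.15   1.92  -4.953] 1.3e-27 BAD
```

```bash
cat > sim1.py <<'E'
from ik import *
np.set_printoptions(precision=3,suppress=True)
q=np.array([-0.0196,0.1152,2.0419,0.6817,0.5713,-2.6845])
T=(Rot(q)*R.from_euler('z',np.pi)).as_matrix(); p=fk(q,PAR)
n=26; mx=0
for i in range(n):
    if i<10: p=p+np.array([.0036,-.018,.008])
    else: p=p+np.array([.005,-.0,.0])
    T=R.from_euler('z',-3.75/n).as_matrix()@T
    q2,c=ik(p,T,q,False); print(i,p,q2,'%.0e'%c,'dq',np.abs(q2-q).max().round(2), '' if ((q2>LO)&(q2<HI)).all() else 'BAD'); q=q2
print(T)
E
python3 sim1.py
```

```text
0 [0.568 0.165 0.19 ] [ 0.001  0.089  2.048  0.564  0.506 -2.443] 4e-26 dq 0.24 
1 [0.571 0.147 0.198] [ 0.028  0.07   2.045  0.387  0.458 -2.141] 1e-24 dq 0.3 
2 [0.575 0.129 0.206] [ 0.06   0.059  2.034  0.16   0.439 -1.79 ] 1e-22 dq 0.35 
3 [0.579 0.111 0.214] [ 0.092  0.055  2.015 -0.079  0.456 -1.431] 1e-22 dq 0.36 
4 [0.582 0.093 0.222] [ 0.123  0.059  1.987 -0.281  0.508 -1.11 ] 1e-25 dq 0.32 
5 [0.586 0.075 0.23 ] [ 0.15   0.07   1.952 -0.428  0.584 -0.849] 7e-30 dq 0.26 
6 [0.589 0.057 0.238] [ 0.171  0.086  1.911 -0.525  0.675 -0.642] 6e-31 dq 0.21 
7 [0.593 0.039 0.246] [ 0.185  0.109  1.863 -0.585  0.774 -0.477] 2e-31 dq 0.17 
8 [0.597 0.021 0.254] [ 0.191  0.135  1.809 -0.621  0.875 -0.342] 3e-31 dq 0.14 
9 [0.6   0.003 0.262] [ 0.19   0.166  1.749 -0.639  0.978 -0.229] 6e-21 dq 0.11 
10 [0.605 0.003 0.262] [ 0.215  0.215  1.684 -0.654  1.087 -0.091] 3e-20 dq 0.14 
11 [0.61  0.003 0.262] [ 0.23   0.266  1.613 -0.653  1.195  0.028] 4e-21 dq 0.12 
12 [0.615 0.003 0.262] [ 0.236  0.318  1.537 -0.643  1.301  0.133] 1e-21 dq 0.11 
13 [0.62  0.003 0.262] [ 0.234  0.369  1.458 
[... 388 characters left out ...]
146  0.61   1.041 -0.482  1.885  0.668] 1e-22 dq 0.09 
19 [0.65  0.003 0.262] [ 0.118  0.653  0.96  -0.442  1.971  0.761] 7e-22 dq 0.09 
20 [0.655 0.003 0.262] [ 0.089  0.693  0.883 -0.397  2.052  0.86 ] 2e-21 dq 0.1 
21 [0.66  0.003 0.262] [ 0.058  0.729  0.811 -0.346  2.126  0.967] 2e-20 dq 0.11 
22 [0.665 0.003 0.262] [ 0.025  0.762  0.745 -0.287  2.193  1.082] 2e-19 dq 0.12 
23 [0.67  0.003 0.262] [-0.008  0.789  0.689 -0.219  2.248  1.208] 1e-30 dq 0.13 
24 [0.675 0.003 0.262] [-0.041  0.811  0.644 -0.143  2.291  1.344] 1e-30 dq 0.14 
25 [0.68  0.003 0.262] [-0.075  0.826  0.613 -0.06   2.318  1.489] 8e-31 dq 0.14 
[[-0.016 -0.815 -0.579]
 [-1.     0.02  -0.001]
 [ 0.012  0.579 -0.815]]
```

Emit:
{"fn": "carry_out", "kwargs": {
  "rows": [
    [[1, 0.3, -1.8, 1, -0.09], [1, 0.3, -1.8, 1, -0.09], [1, 0.3, -1.8, 1, -0.09], [1, 0.3, -1.8, 1, -0.09], [1, 0.3, -1.8, 1, -0.09], [1, 0.3, -1.8, 1, -0.1], [1, 0.3, -1.8, 1, -0.12], [1, 0.3, -1.8, 0, -0.13], [1, 0.4, -1.8, 0, -0.14], [1, 0.5, -1.8, 0, -0.149], [1, 0.5, 0, 0, -0.149], [1, 0.5, 0, 0, -0.149]]
  ]
}}

```text
clock: 19.1
position: [0.6043, 0.0113, 0.2484]
ee_rot: [0.268, 0.866, 0.399, 0.133]
contact_force: [0.3, 0.4, -0.2]
width: 0.0854
```

```bash
python3 st.py
```

```text
19.1 q [ 0.1605  0.1442  1.807  -0.6006  0.8504 -0.3776] p [0.6043 0.0113 0.2484] z [ 0.4453 -0.3581 -0.8206] x [0.6454 0.7637 0.0169] F [ 0.2895  0.4014 -0.2199] w 0.0854 tilt 34.85025601201663
```

Emit:
{"fn": "carry_out", "kwargs": {
  "rows": [
    [[1, 0.5, 0, 0, -0.149], [1, 0.5, 0, 0, -0.149], [1, 0.5, 0, 0, -0.149], [1, 0.5, 0, 0, -0.149], [1, 0.5, 0, 0, -0.149], [1, 0.5, 0, 0, -0.149], [1, 0.5, 0, 0, -0.149], [1, 0.5, 0, 0, -0.149], [1, 0.5, 0, 0, -0.149], [1, 0.5, 0, 0, -0.149], [1, 0.5, 0, 0, -0.149], [1, 0.5, 0, 0, -0.149]]
  ]
}}

```text
clock: 20.3
position: [0.6652, 0.0123, 0.2464]
ee_rot: [0.27, 0.855, -0.425, -0.125]
contact_force: [0.1, 0.2, -0.5]
width: 0.0855
```

Emit:
{"fn": "carry_out", "kwargs": {
  "rows": [
    [[1, 1, 0, 0, -0.149], [1, 1, 0, 0, -0.149], [1, 1, 0, 0, -0.149], [1, 1, 0, 0, -0.149], [1, 1, 0, 0, 0], [1, 0, 0, 0, 0]]
  ]
}}

```text
clock: 20.9
position: [0.7154, 0.0103, 0.2449]
ee_rot: [0.221, 0.694, -0.656, -0.199]
contact_force: [-0.4, -0.5, 0.9]
width: 0.0851
```

```bash
python3 st.py
```

```text
20.9 q [-0.0457  0.9031  0.4823 -0.1026  2.3537  1.4182] p [0.7154 0.0103 0.2449] z [-0.566  -0.0468 -0.8231] x [ 0.0614 -0.998   0.0145] F [-0.4343 -0.5097  0.86  ] w 0.0851 tilt 34.60850553173258
```

Emit:
{"fn": "carry_out", "kwargs": {
  "rows": [
    [[1, 3, 0, 0, -0.08], [1, 3, 0, 0, 0], [1, 4, 0, 1, 0], [1, 5, 0, 0, 0], [1, 5, 0, 0, 0], [1, 5, 0, 0, 0], [1, 5, 0, 0, 0], [1, 5, 0, 0, 0]]
  ]
}}

```text
clock: 21.7
position: [0.8225, 0.0105, 0.1616]
ee_rot: [-0.157, -0.683, 0.697, 0.153]
contact_force: [0.6, -0.1, 0.3]
width: 0.0854
```

```bash
python3 st.py
```

```text
21.7 q [-0.0597  1.0765  0.2212 -0.0356  2.2852  1.5132] p [0.8225 0.0105 0.1616] z [-0.428  -0.0013 -0.9038] x [-0.0173 -0.9998  0.0097] F [ 0.6008 -0.1088  0.3368] w 0.0854 tilt 25.342087628082055
```

Emit:
{"fn": "carry_out", "kwargs": {
  "rows": [
    [[1, 4.2, 0, 2.6, 0], [1, 4.2, 0, 2.6, 0], [1, 4.2, 0, 2.6, 0], [1, 4.2, 0, 2.6, 0], [1, 4.2, 0, 2.6, 0], [1, 4.5, 0, 2, 0], [1, 4.5, 0, 2, 0], [1, 4.5, 0, 2, 0], [1, 4.5, 0, 2, 0], [1, 4.5, 0, 2, 0], [1, 4.5, 0, 2, 0], [1, 4.5, 0, 2, 0]]
  ]
}}

```text
clock: 22.9
position: [0.9066, 0.0065, 0.2294]
ee_rot: [-0.027, -0.699, 0.714, 0.029]
contact_force: [0.8, 0.9, 0.3]
width: 0.0853
```

```bash
python3 st.py
```

```text
22.9 q [-0.0684  0.9698  0.2214 -0.0028  2.0296  1.5224] p [0.9066 0.0065 0.2294] z [-0.0791  0.0029 -0.9969] x [-0.0212 -0.9998 -0.0013] F [0.7542 0.9371 0.2983] w 0.0853 tilt 4.540776773412805
```

Emit:
{"fn": "carry_out", "kwargs": {
  "rows": [
    [[1, 5, 0, 0, 0], [1, 5, 0, 0, 0], [1, 5, 0, 0.5, 0], [1, 4.8, 0, 1, 0], [1, 4.8, 0, 1, 0], [1, 4.8, 0, 1, 0], [1, 4.8, 0, 1, 0], [1, 4.5, 0, 2, 0], [1, 4.5, 0, 2, 0], [1, 4.5, 0, 2, 0], [1, 4.5, 0, 2, 0], [1, 4.5, 0, 2, 0]]
  ]
}}

```text
clock: 24.1
position: [1.0739, 0.0049, 0.2011]
ee_rot: [0.118, -0.69, 0.705, -0.112]
contact_force: [0.7, -0.3, -0.3]
width: 0.0856
```

Emit:
{"fn": "carry_out", "kwargs": {
  "rows": [
    [[1, 4.5, 0, 2, 0], [1, 4.5, 0, 2, 0], [1, 4.5, 0, 2, 0], [1, 4.5, 0, 2, 0], [1, 4.5, 0, 2, 0], [1, 4.5, 0, 2, 0], [1, 4.5, 0, 2, 0]]
  ]
}}

```text
clock: 24.8
position: [1.1548, 0.0042, 0.2406]
ee_rot: [0.205, -0.67, 0.686, -0.196]
contact_force: [-0.5, 1.1, -0.0]
width: 0.0851
```

```bash
python3 st.py
python3 - <<'E'
from geo import *
import pickle
w=camof(pickle.load(open('w6.pkl','rb')))
# points read from w6
np.set_printoptions(precision=4,suppress=True)
print('block top',ray(w,(271,120),.042),ray(w,(263,120),.042),ray(w,(280,119),.042))
print('board front corners',ray(w,(219,114.5),.006),ray(w,(322,110),.006))
print('carton lower front (z .056)',ray(w,(226,169),.056),ray(w,(333.5,165),.056), 'z.12',ray(w,(226,169),.12),ray(w,(333.5,165),.12))
E
```

```text
24.8 q [-0.0703  1.0188  0.2215  0.0451  1.3281  1.525 ] p [1.1548 0.0042 0.2406] z [ 0.5437  0.0056 -0.8392] x [-0.0171 -0.9997 -0.0178] F [-0.519   1.1114 -0.0111] w 0.0851 tilt 32.93950049118846
block top [0.5777 0.2098 0.042 ] [0.5816 0.2039 0.042 ] [0.5725 0.2157 0.042 ]
board front corners [0.6235 0.1805 0.006 ] [0.5622 0.2632 0.006 ]
carton lower front (z .056) [0.641  0.2013 0.056 ] [0.5793 0.2849 0.056 ] z.12 [0.5776 0.169  0.12  ] [0.5359 0.2256 0.12  ]
```

Emit:
{"fn": "carry_out", "kwargs": {
  "rows": [
    [[1, 4.5, 0, 2, 0], [1, 4.5, 0, 2, 0], [1, 4.5, 0, 2, 0], [1, -4.9, 0, -0.3, 0], [1, -4.9, 0, -0.3, 0], [1, -4.9, 0, -0.3, 0.05], [1, -4.9, 0, -0.3, 0.05], [1, -4.9, 0, -0.3, 0.05], [1, -4.9, 0, -0.3, 0.05], [1, -4.9, 0, -0.3, 0.05], [1, -4.9, 0, -0.3, 0.05], [1, -4.9, 0, -0.3, 0.05]]
  ]
}}

```text
clock: 26.0
position: [0.7738, 0.0038, 0.234]
ee_rot: [-0.277, 0.767, -0.548, 0.185]
contact_force: [0.2, -0.9, -0.7]
width: 0.0853
```

```bash
python3 st.py
```

```text
26.0 q [-0.2595  0.3151  1.6506  0.6098  0.6898  0.5999] p [0.7738 0.0038 0.234 ] z [ 0.5877  0.221  -0.7783] x [ 0.3301 -0.9438 -0.0187] F [ 0.1959 -0.8803 -0.7429] w 0.0853 tilt 38.893828826448924
```

Emit:
{"fn": "carry_out", "kwargs": {
  "rows": [
    [[1, -2.7, 2.75, -1.4, 0.04], [1, -2.7, 2.75, -1.4, 0.04], [1, -2.7, 2.75, -1.4, 0.04], [1, -2.7, 2.75, -1.4, 0.04], [1, -2.7, 2.75, -1.4, 0.04], [1, -2.7, 2.75, -1.4, 0.04], [1, -2.7, 2.75, -1.4, 0.03], [1, 0, 0, 0, 0], [1, 0, 0, 0, 0], [1, 0, 0, 0, 0]]
  ]
}}

```text
clock: 27.0
position: [0.5887, 0.1956, 0.1368]
ee_rot: [-0.299, 0.833, -0.441, 0.148]
contact_force: [0.4, -0.3, 1.0]
width: 0.0856
```

```bash
python3 st.py
python3 - <<'E'
from h import *
import pickle
p=shot('wrist','w7'); pickle.dump(p,open('w7.pkl','wb'))
p=shot('side','s7'); pickle.dump(p,open('s7.pkl','wb'))
cv2.imwrite('pics/c8.png',cv2.resize(p['image'][100:220,160:280],None,fx=5,fy=5)[:,:,::-1])
E
```

```text
27.0 q [-0.0197  0.2162  2.1057  1.0324  0.4559  0.0854] p [0.5887 0.1956 0.1368] z [ 0.5095  0.3681 -0.7778] x [ 0.5676 -0.8231 -0.0176] F [ 0.3699 -0.2645  0.9646] w 0.0856 tilt 38.944223567127665
```

View pics/w7.png

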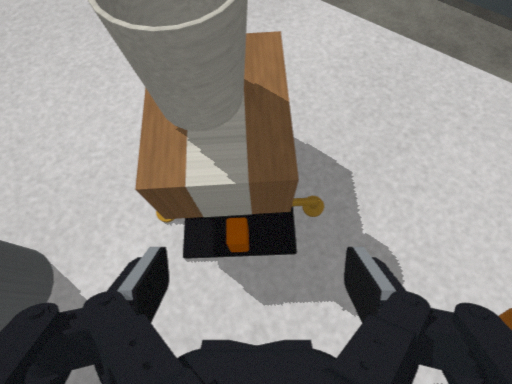

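View pics/c8.png

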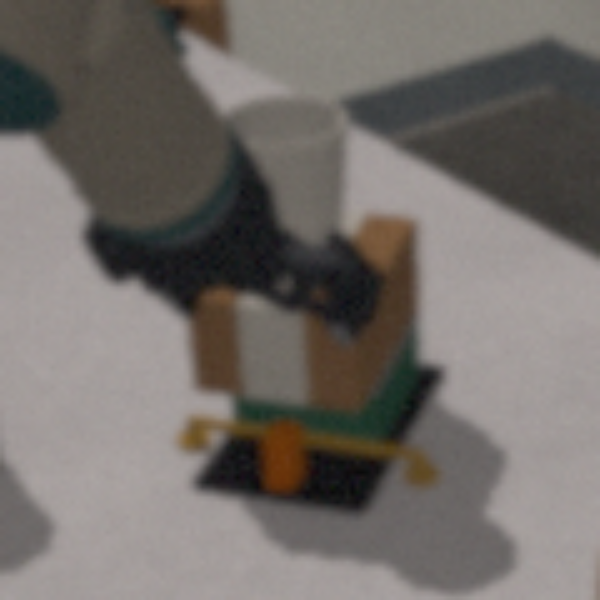

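Run:
```python
from geo import *
import pickle,cv2
np.set_printoptions(precision=4,suppress=True)
p=pickle.load(open('w7.pkl','rb')); w=camof(p); print(w[3])
a=ray(w,(183.5,258),.006);b=ray(w,(296,253.5),.006); d=a-b; print('front',a,b,np.hypot(*d[:2]),np.arctan2(d[0],-d[1])); m=(a+b)/2
az=np.arctan2(d[0],-d[1]); az=np.arctan2(-d[0],d[1]) ; print('az',az)
print('mid front',m,'block',m[:2]+.015*np.array([np.cos(.635),np.sin(.635)]))
cv2.imwrite('pics/c9.png',cv2.resize(p['image'][180:270,140:340],None,fx=4,fy=4,interpolation=cv2.INTER_CUBIC)[:,:,::-1])
```

```text
[0.5641 0.1757 0.2939]
front [0.5631 0.2651 0.006 ] [0.6271 0.1793 0.006 ] 0.10706857357305924 -2.500571264407565
az 0.6410213891822283
mid front [0.5951 0.2222 0.006 ] block [0.6071 0.2311]
```

View pics/c9.png

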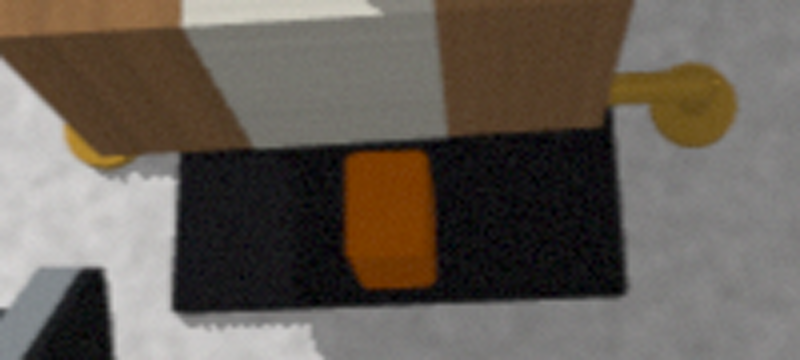

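Run:
```python
from geo import *
import pickle
np.set_printoptions(precision=4,suppress=True)
w=camof(pickle.load(open('w7.pkl','rb')))
print(ray(w,(237,230.5),.042)); 
for y in (180+152/4,180+252/4): print(ray(w,(237,y),.042))
u=np.array([np.cos(.637),np.sin(.637)])
for B in ([.6085,.231],):
  B=np.array(B); zt=np.array([.5095,.3681,-.7778]); G=np.r_[B-.006*u,.031]; t=G+.019*zt
  print('tcp',t,'shift',t-[.5887,.1956,.1368])
  pre=t-.06*zt; print('pre shift',pre-[.5887,.1956,.1368])
c=ray(w,(140+105/4,180+155/4),.056);d=ray(w,(140+608/4,180+128/4),.056); print('carton low front',c,d,((c+d)/2)[:2]@u-B@u)
print('postR',ray(w,(140+692/4,180+105/4),.012))
```

```text
[0.6074 0.2309 0.042 ]
[0.6164 0.2375 0.042 ]
[0.5986 0.2245 0.042 ]
tcp [0.6134 0.2344 0.0162] shift [ 0.0247  0.0388 -0.1206]
pre shift [-0.0059  0.0167 -0.0739]
carton low front [0.58  0.282 0.056] [0.6434 0.1994 0.056 ] 0.008381537685495988
postR [0.6748 0.1899 0.012 ]
```

Emit:
{"fn": "carry_out", "kwargs": {
  "rows": [
    [[1, -0.4, 0.9, -3.7, 0], [1, -0.3, 0.8, -3.7, 0], [1, 0, 0, 0, 0], [1, 1, 0.7, -1.5, 0], [1, 1, 0.75, -1.55, 0], [1, 0.6, 0.5, -1, 0], [1, 0.4, 0.25, -0.6, 0], [1, 0, 0, 0, 0], [1, 0, 0, 0, 0]]
  ]
}}

```text
clock: 28.0
position: [0.6128, 0.2339, 0.0288]
ee_rot: [-0.301, 0.833, -0.44, 0.146]
contact_force: [-0.9, -0.4, 0.0]
width: 0.0855
```

```bash
python3 st.py
python3 - <<'E'
from h import *
import pickle
p=shot('wrist','w8'); pickle.dump(p,open('w8.pkl','wb'))
p=shot('side','s8')
cv2.imwrite('pics/c10.png',cv2.resize(p['image'][100:220,160:280],None,fx=5,fy=5)[:,:,::-1])
E
```

```text
28.0 q [ 0.066   0.4454  2.1643  1.7613  0.3527 -0.6276] p [0.6128 0.2339 0.0288] z [ 0.5088  0.3735 -0.7756] x [ 0.5702 -0.8212 -0.0215] F [-0.882  -0.3541  0.0378] w 0.0855 tilt 39.13998868760315
```

View pics/w8.png

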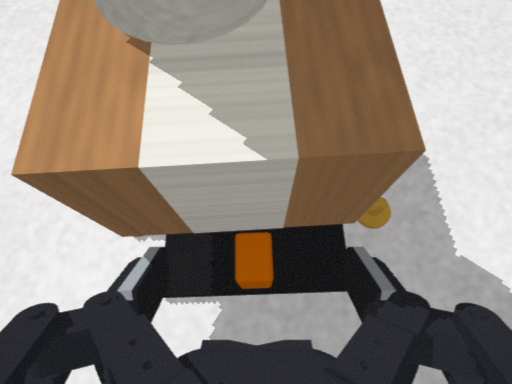

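View pics/c10.png

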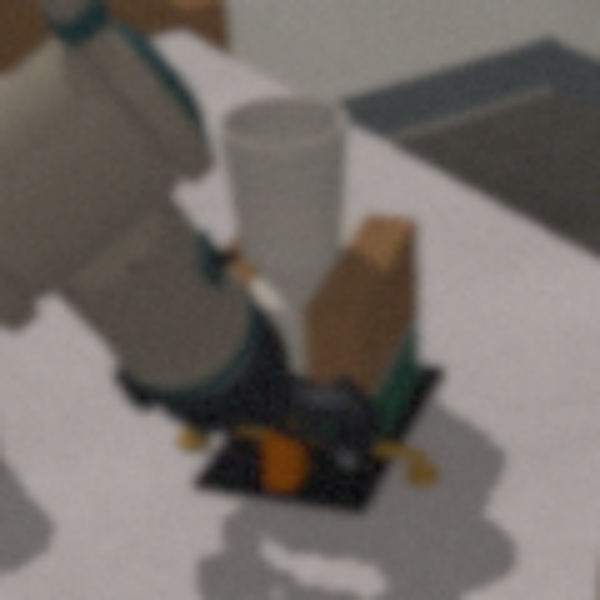

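Emit:
{"fn": "carry_out", "kwargs": {
  "rows": [
    [[1, 0, 0, -0.6, 0.03], [1, 0, 0, -0.6, 0], [1, 0, 0, 0, 0], [1, 0, 0, 0, 0]]
  ]
}}

```text
clock: 28.5
position: [0.6116, 0.234, 0.0155]
ee_rot: [-0.303, 0.84, -0.428, 0.141]
contact_force: [-0.0, -0.0, -0.4]
width: 0.0855
```

```bash
python3 st.py
```

```text
28.5 q [ 0.053   0.4731  2.1699  1.7914  0.38   -0.7004] p [0.6116 0.234  0.0155] z [ 0.4955  0.3887 -0.7768] x [ 0.5948 -0.8035 -0.0226] F [-0.013  -0.0168 -0.4447] w 0.0855 tilt 39.034563266164454
```

Positioned; close on the block.

Emit:
{"fn": "carry_out", "kwargs": {
  "rows": [
    [[-1, 0, 0, 0, 0], [-1, 0, 0, 0, 0], [-1, 0, 0, 0, 0], [-1, 0, 0, 0, 0], [-1, 0, 0, 0, 0], [-1, 0, 0, 0, 0]]
  ],
  "force": 60
}}

```text
clock: 29.1
position: [0.6118, 0.2345, 0.0162]
ee_rot: [-0.303, 0.84, -0.427, 0.141]
contact_force: [-2.4, -0.3, 4.0]
width: 0.0172
```

```bash
python3 st.py
python3 - <<'E'
from h import *
p=shot('wrist','w9')
E
```

```text
29.1 q [ 0.0537  0.4722  2.1696  1.7926  0.38   -0.7017] p [0.6118 0.2345 0.0162] z [ 0.4965  0.3891 -0.7759] x [ 0.5955 -0.8031 -0.0216] F [-2.3718 -0.2812  4.0316] w 0.0172 tilt 39.10878289590549
```

View pics/w9.png

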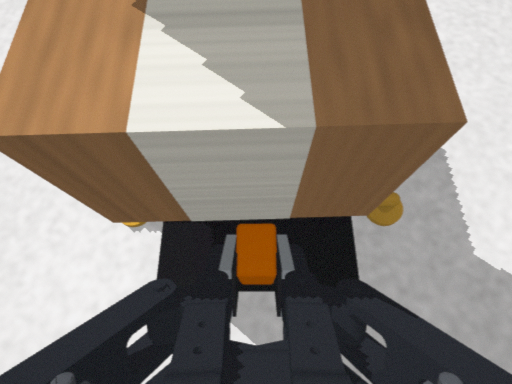

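Emit:
{"fn": "carry_out", "kwargs": {
  "rows": [
    [[-1, -0.4, -0.3, 0, 0], [-1, -0.8, -0.6, 0, 0], [-1, -0.8, -0.6, 0, 0], [-1, -0.8, -0.6, 0, 0], [-1, -0.8, -0.6, 0, 0], [-1, -0.8, -0.6, 0, 0], [-1, 0, 0, 0, 0]]
  ]
}}

```text
clock: 29.85
position: [0.5664, 0.2005, 0.016]
ee_rot: [-0.303, 0.84, -0.428, 0.141]
contact_force: [-3.6, -1.1, 9.4]
width: 0.0167
```

```bash
python3 st.py
python3 - <<'E'
from h import *
p=shot('wrist','w10')
p=shot('side','s10')
cv2.imwrite('pics/c11.png',cv2.resize(p['image'][100:220,160:280],None,fx=5,fy=5)[:,:,::-1])
E
```

```text
29.85 q [-0.0272  0.4355  2.2821  1.8675  0.4336 -0.8609] p [0.5664 0.2005 0.016 ] z [ 0.496   0.3885 -0.7766] x [ 0.5945 -0.8038 -0.0224] F [-3.6402 -1.0942  9.3513] w 0.0167 tilt 39.05376232596802
```

View pics/c11.png

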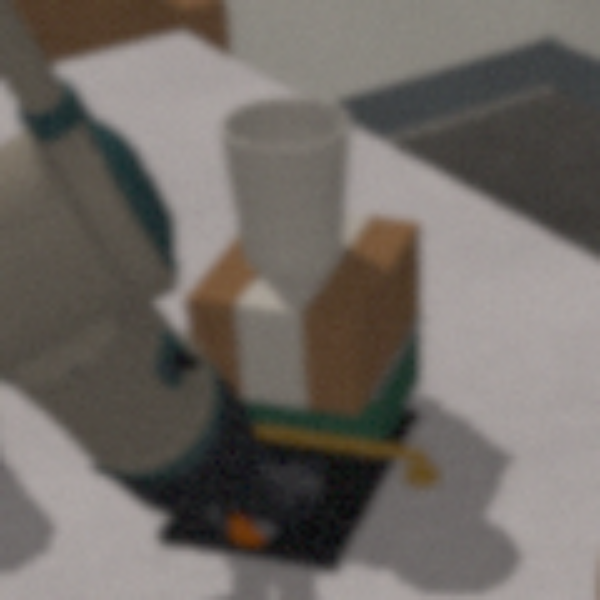

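View pics/w10.png

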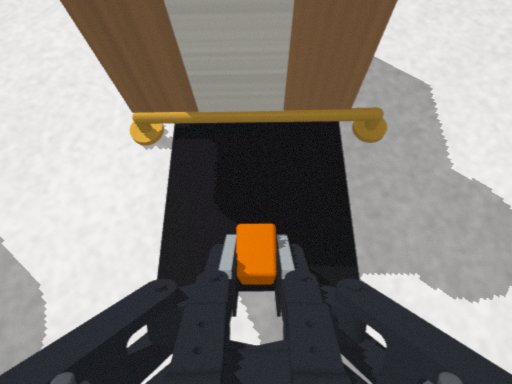

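Emit:
{"fn": "carry_out", "kwargs": {
  "rows": [
    [[-1, -0.48, -0.36, 0, 0], [-1, -0.48, -0.36, 0, 0], [-1, -0.48, -0.36, 0, 0], [-1, -0.48, -0.36, 0, 0], [-1, -0.48, -0.36, 0, 0], [-1, -0.48, -0.36, 0, 0], [-1, -0.48, -0.36, 0, 0], [-1, -0.48, -0.36, 0, 0], [-1, -0.48, -0.36, 0, 0], [-1, -0.48, -0.36, 0, 0], [-1, -0.48, -0.36, 0, 0], [-1, -0.48, -0.36, 0, 0]]
  ]
}}

```text
clock: 31.15
position: [0.5097, 0.1584, 0.0162]
ee_rot: [-0.304, 0.84, -0.427, 0.141]
contact_force: [3.0, 3.8, 5.8]
width: 0.0169
```

Emit:
{"fn": "carry_out", "kwargs": {
  "rows": [
    [[-1, -0.48, -0.36, 0, 0], [-1, -0.48, -0.36, 0, 0], [-1, -0.48, -0.36, 0, 0], [-1, -0.48, -0.36, 0, 0], [-1, -0.48, -0.36, 0, 0], [-1, 0, 0, 0, 0], [-1, 0, 0, 0, 0]]
  ]
}}

```text
clock: 31.85
position: [0.4851, 0.1402, 0.0161]
ee_rot: [-0.304, 0.84, -0.428, 0.141]
contact_force: [-2.1, -0.5, 11.0]
width: 0.0167
```

```bash
python3 st.py
python3 - <<'E'
from h import *
p=shot('wrist','w11')
p=shot('side','s11')
cv2.imwrite('pics/c12.png',cv2.resize(p['image'][100:260,120:280],None,fx=3.75,fy=3.75)[:,:,::-1])
E
```

```text
31.85 q [-0.2358  0.386   2.4737  1.8839  0.5467 -1.1011] p [0.4851 0.1402 0.0161] z [ 0.4962  0.3895 -0.776 ] x [ 0.5946 -0.8037 -0.0232] F [-2.0848 -0.5352 10.9649] w 0.0167 tilt 39.108175406572244
```

View pics/c12.png

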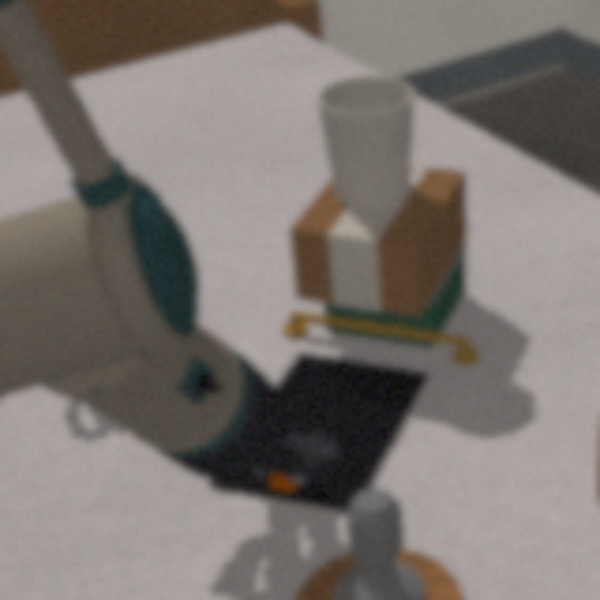

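View pics/w11.png

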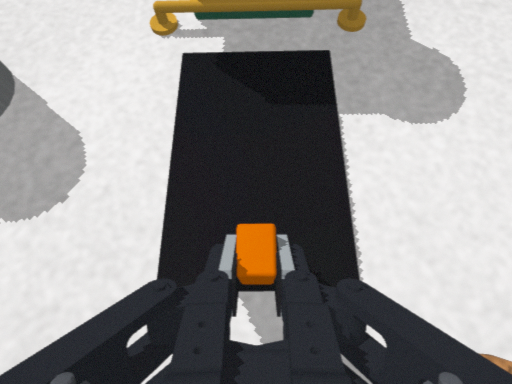

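```bash
cat > sim2.py <<'E'
from ik import *
np.set_printoptions(precision=3,suppress=True)
q=np.array([-0.2358,0.386,2.4737,1.8839,0.5467,-1.1011+np.pi-np.pi])
# tool sign: Rot already matches up to Rz(pi)
T=(Rot(q)*R.from_euler('z',np.pi)).as_matrix(); p=fk(q,PAR); print(p,T[:,0],T[:,2])
moves=[((0,0,.04),0)]*4+[((.003,-.025,0),-.0555)]*14+[((0,0,-.025),0)]*4
for i,(d,t) in enumerate(moves):
    p=p+np.array(d); T=R.from_euler('z',t).as_matrix()@T
    q2,c=ik(p,T,q,False); print(i,p,q2,'%.0e'%c,'dq',np.abs(q2-q).max().round(2), '' if ((q2>LO)&(q2<HI)).all() else 'BAD'); q=q2
E
python3 sim2.py
```

```text
[0.485 0.14  0.016] [ 0.595 -0.804 -0.023] [ 0.496  0.389 -0.776]
0 [0.485 0.14  0.056] [-0.236  0.268  2.422  1.597  0.518 -0.769] 3e-23 dq 0.33 
1 [0.485 0.14  0.096] [-0.236  0.165  2.364  1.32   0.536 -0.449] 2e-25 dq 0.32 
2 [0.485 0.14  0.136] [-0.236  0.077  2.3    1.096  0.59  -0.184] 4e-30 dq 0.27 
3 [0.485 0.14  0.176] [-0.236  0.004  2.233  0.93   0.665  0.019] 3e-31 dq 0.2 
4 [0.488 0.115 0.176] [-0.288 -0.003  2.24   0.931  0.663  0.021] 2e-21 dq 0.05 
5 [0.491 0.09  0.176] [-0.34  -0.008  2.244  0.931  0.66   0.025] 9e-22 dq 0.05 
6 [0.494 0.065 0.176] [-0.389 -0.01   2.247  0.931  0.656  0.029] 4e-22 dq 0.05 
7 [0.497 0.04  0.176] [-0.437 -0.011  2.247  0.931  0.651  0.036] 1e-22 dq 0.05 
8 [0.5   0.015 0.176] [-0.481 -0.01   2.246  0.931  0.645  0.044] 3e-23 dq 0.04 
9 [ 0.503 -0.01   0.176] [-0.524 -0.006  2.243  0.93   0.636  0.054] 4e-24 dq 0.04 
10 [ 0.506 -0.035  0.176] [-0.563 -0.001  2.238  0.93   0.626  0.067] 6e-25 dq 0.04 
11 [ 0.509 -0.06   0.176] [-0.599  0.006  2.231  0.929  0.614  0.083] 5e-25 dq 0.04 
12 [ 0.512 -0.085  0.176] [-0.632  0.014  2.222  0.928  0.599  0.102] 3e-24 dq 0.03 
13 [ 0.515 -0.11   0.176] [-0.662  0.024  2.212  0.925  0.584  0.124] 2e-23 dq 0.03 
14 [ 0.518 -0.135  0.176] [-0.688  0.035  2.2    0.921  0.566  0.15 ] 9e-23 dq 0.03 
15 [ 0.521 -0.16   0.176] [-0.712  0.048  2.186  0.914  0.547  0.181] 5e-22 dq 0.03 
16 [ 0.524 -0.185  0.176] [-0.733  0.062  2.171  0.906  0.526  0.216] 2e-21 dq 0.03 
17 [ 0.527 -0.21   0.176] [-0.752  0.076  2.154  0.893  0.505  0.256] 8e-21 dq 0.04 
18 [ 0.527 -0.21   0.151] [-0.752  0.117  2.193  1.018  0.459  0.116] 4e-30 dq 0.14 
19 [ 0.527 -0.21   0.126] [-0.752  0.161  2.231  1.173  0.421 -0.056] 3e-29 dq 0.17 
20 [ 0.527 -0.21   0.101] [-0.752  0.211  2.266  1.36   0.396 -0.26 ] 9e-29 dq 0.2 
21 [ 0.527 -0.21   0.076] [-0.752  0.264  2.3    1.57   0.386 -0.487] 3e-29 dq 0.23
```

Emit:
{"fn": "carry_out", "kwargs": {
  "rows": [
    [[-1, 0, 0, 1, 0], [-1, 0, 0, 2, 0], [-1, 0, 0, 2.2, 0], [-1, 0, 0, 2.2, 0], [-1, 0, 0, 2.2, 0], [-1, 0, 0, 2.2, 0], [-1, 0, 0, 2.2, 0], [-1, 0, 0, 2, 0], [-1, 0, 0, 0, 0], [-1, 0, 0, 0, 0]]
  ],
  "force": 90
}}

```text
clock: 32.95
position: [0.4844, 0.1397, 0.1737]
ee_rot: [-0.302, 0.84, -0.428, 0.14]
contact_force: [-0.6, 0.4, -1.5]
width: 0.0164
```

```bash
python3 st.py
python3 - <<'E'
from h import *
p=shot('side','s12')
E
```

```text
32.95 q [-0.2352  0.0063  2.2354  0.9299  0.6608  0.018 ] p [0.4844 0.1397 0.1737] z [ 0.4942  0.3874 -0.7782] x [ 0.594  -0.8041 -0.023 ] F [-0.5902  0.367  -1.5286] w 0.0164 tilt 38.901500964297654
```

View pics/s12.png

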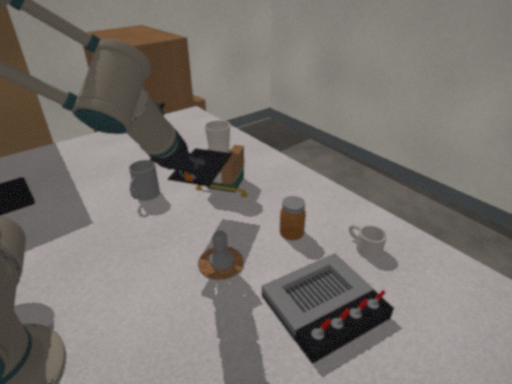

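Emit:
{"fn": "carry_out", "kwargs": {
  "rows": [
    [[-1, 0, -1.6, 0.3, -0.04], [-1, 0.2, -3.2, 0, -0.07], [-1, 0.2, -3.3, 0, -0.07], [-1, 0.2, -3.3, 0, -0.07], [-1, 0.2, -3.3, 0, -0.07], [-1, 0.2, -3.3, 0, -0.07], [-1, 0.2, -3.3, 0, -0.07], [-1, 0.2, -3.3, 0, -0.07], [-1, 0.2, -3.3, 0, -0.07], [-1, 0.2, -3.3, 0, -0.07], [-1, 0.2, -2.5, 0, -0.07], [-1, 0.2, -1.2, 0, -0.037]]
  ]
}}

```text
clock: 34.2
position: [0.507, -0.2105, 0.1759]
ee_rot: [0.226, -0.614, 0.716, -0.244]
contact_force: [-0.1, 1.2, -2.0]
width: 0.0163
```

Emit:
{"fn": "carry_out", "kwargs": {
  "rows": [
    [[-1, 0, 0, -2, 0], [-1, 0, 0, -2, 0], [-1, 0, 0, -1.5, 0], [-1, 0, 0, 0, 0], [-1, 0, 0, 0, 0], [-1, 0, 0, 0, 0]]
  ]
}}

```text
clock: 34.8
position: [0.508, -0.2091, 0.1236]
ee_rot: [0.227, -0.615, 0.714, -0.245]
contact_force: [-0.0, 0.1, -0.6]
width: 0.0163
```

```bash
python3 st.py
python3 - <<'E'
from h import *
import pickle
p=shot('side','s13');pickle.dump(p,open('s13.pkl','wb'))
cv2.imwrite('pics/c13.png',cv2.resize(p['image'][200:370,220:420],None,fx=4,fy=3.5)[:,:,::-1])
q=shot('scene','sc13')
cv2.imwrite('pics/c14.png',cv2.resize(q['image'][160:270,110:230],None,fx=5,fy=5)[:,:,::-1])
p=shot('wrist','w13');pickle.dump(p,open('w13.pkl','wb'))
E
```

```text
34.8 q [-0.7887  0.1439  2.2642  1.1957  0.4373 -0.112 ] p [ 0.508  -0.2091  0.1236] z [ 0.6258 -0.0708 -0.7768] x [-0.1395 -0.99   -0.0222] F [-0.0352  0.0707 -0.6205] w 0.0163 tilt 39.03194945671425
```

View pics/c13.png

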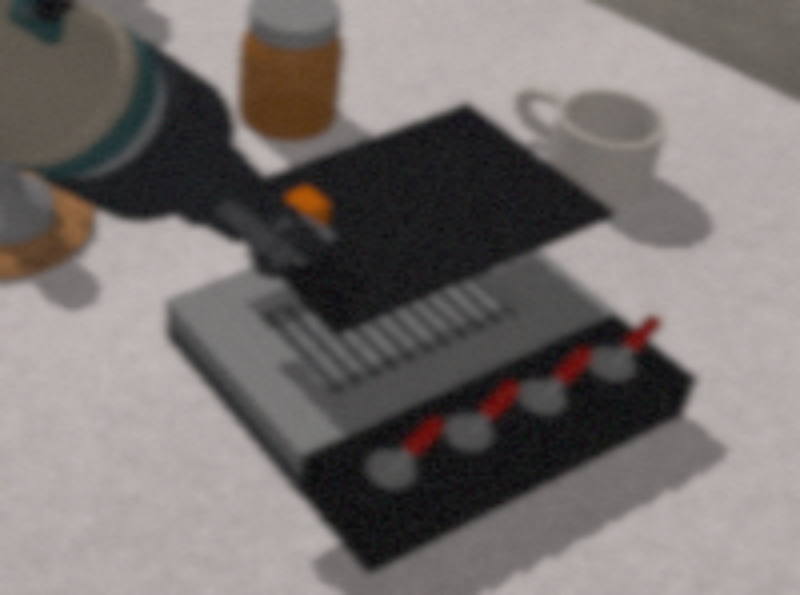

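View pics/c14.png

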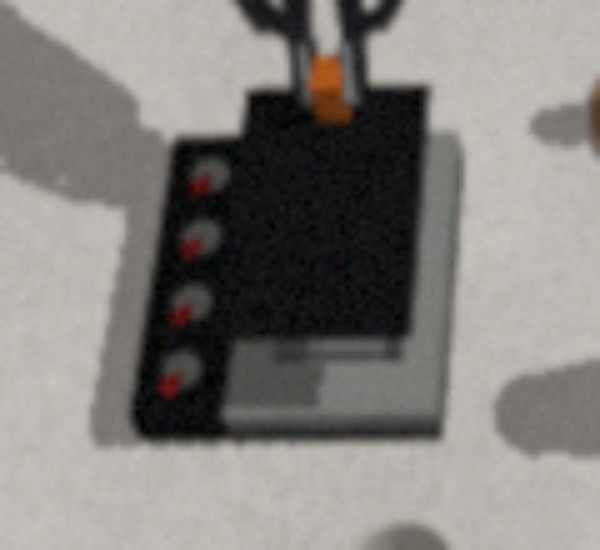

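View pics/w13.png

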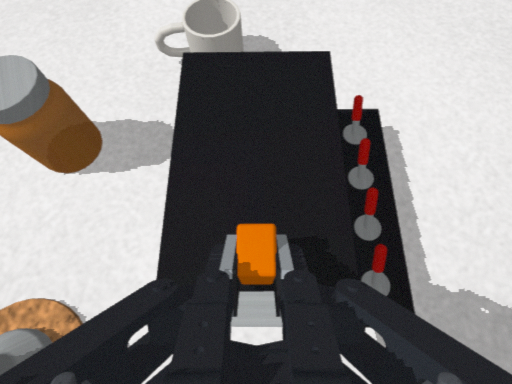

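```bash
cat > bfit.py <<'E'
from geo import *
import pickle
np.set_printoptions(precision=4,suppress=True)
w=camof(pickle.load(open('w13.pkl','rb')))
obs=[('side',(.085,.055),(337.5,229.7)),('side',(.085,-.055),(373,260.9)),('side',(-.085,-.055),(305,294.9)),
('scene',(-.085,-.055),(159.4,178)),('scene',(-.085,.055),(195.8,177.6)),('scene',(.085,.055),(192,227)),('scene',(.085,-.055),(156.4,227)),
(w,(.085,.055),(183,52)),(w,(.085,-.055),(330,51))]
def r(p):
    Rm=R.from_euler('ZYX',p[3:])
    return np.concatenate([proj(c,Rm.apply([a[0],a[1],0])+p[:3])[0]-uv for c,a,uv in obs])
for sel in (obs,obs[:7]):
    o=obs; obs=sel
    s=least_squares(r,[.568,-.219,.113,-.14,0,0],loss='soft_l1'); print(s.x); print(r(s.x).reshape(-1,2).T); obs=o
E
python3 bfit.py
```

```text
[ 0.575  -0.2181  0.1098 -0.1415 -0.0103  0.0101]
[[-0.2588  1.0255 -0.5725 -0.0444  0.2675 -0.1296 -4.0663  0.4376 -0.5695]
 [-0.563  -0.4912  0.1301 -0.0534 -0.3517 -0.3228  0.4863  0.1381  0.0257]]
[ 0.5751 -0.2176  0.1086 -0.1359  0.0012  0.0086]
[[-0.7572  0.6122 -0.4186 -0.0247  0.3116  0.3555 -3.5557]
 [-0.0074 -0.1291  0.0521  0.0812 -0.3484  0.003   0.9717]]
```

Emit:
{"fn": "carry_out", "kwargs": {
  "rows": [
    [[-1, -0.3, 0, -1.9, 0], [-1, -0.3, 0.1, -1.9, 0], [-1, 0, 0, -1.5, 0], [-1, 0, 0, -0.8, 0], [-1, 0, 0, 0, 0], [-1, 0, 0, 0, 0]]
  ]
}}

```text
clock: 35.55
position: [0.5023, -0.2083, 0.0631]
ee_rot: [0.227, -0.615, 0.714, -0.246]
contact_force: [-0.3, 0.6, -1.5]
width: 0.0165
```

```bash
python3 st.py
python3 - <<'E'
from h import *
import pickle
p=shot('side','s14')
cv2.imwrite('pics/c15.png',cv2.resize(p['image'][220:370,240:410],None,fx=4,fy=4,interpolation=cv2.INTER_CUBIC)[:,:,::-1])
q=shot('scene','sc14')
cv2.imwrite('pics/c16.png',cv2.resize(q['image'][170:260,120:220],None,fx=6,fy=6,interpolation=cv2.INTER_CUBIC)[:,:,::-1])
p=shot('wrist','w14');pickle.dump(p,open('w14.pkl','wb'))
E
```

```text
35.55 q [-0.7997  0.2724  2.3606  1.6901  0.4142 -0.6624] p [ 0.5023 -0.2083  0.0631] z [ 0.6264 -0.0712 -0.7762] x [-0.1394 -0.99   -0.0217] F [-0.2635  0.6383 -1.4944] w 0.0165 tilt 39.08220682842115
```

View pics/c15.png

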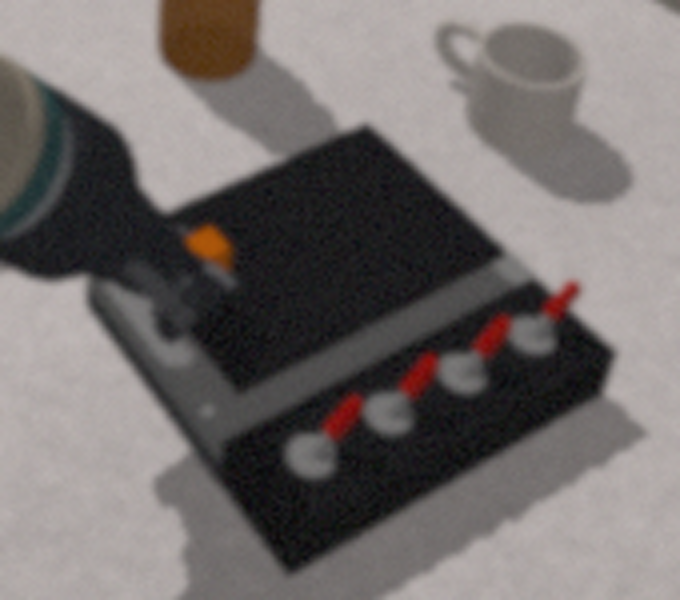

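View pics/c16.png

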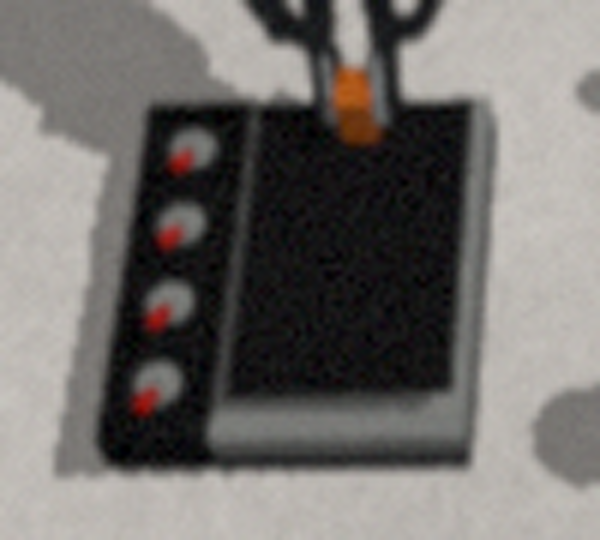

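View pics/w14.png

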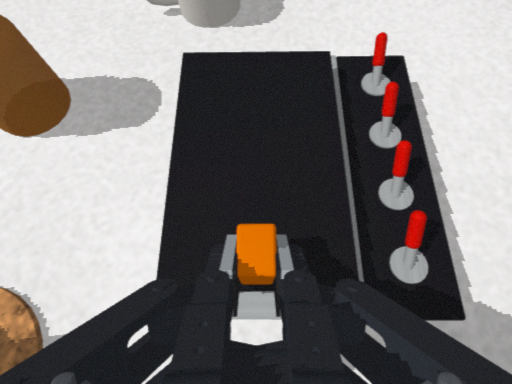

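Run:
```python
from geo import *
import pickle
np.set_printoptions(precision=4,suppress=True)
zb=.0631-.0161+.006
w=camof(pickle.load(open('w14.pkl','rb')))
b=[('scene',(.085,-.055,zb),(158,236.3)),('scene',(.085,.055,zb),(195.3,235)),('scene',(-.085,.055,zb),(198.3,187.2)),
('side',(.085,.055,zb),(332,251.3)),('side',(.085,-.055,zb),(365,283)),('side',(-.085,-.055,zb),(300,317.5))]
bw=[(w,(.085,.055,zb),(183,53)),(w,(.085,-.055,zb),(330,51.5))]
s=[('scene',(.1,.062,.034),(198.7,242.8)),('scene',(-.1,.062,.034),(202.5,186.7)),('scene',(-.1,-.118,.034),(145,187.2)),('scene',(.1,-.062,.034),(155,243.3)),
('side',(-.1,-.062,.034),(295.5,330)),('side',(.1,-.062,.034),(374.3,290.8)),('side',(.1,-.118,.034),(393,307.5)),('side',(-.1,-.118,0),(312.5,363))]
sw=[(w,(.1,-.118,.034),(404,56)),(w,(.1,-.062,.034),(337,57)),(w,(-.1,-.118,.034),(463,315.5))]
for nm,B,Sx in (('scene',b[:3],s[:4]),('side',b[3:],s[4:]),('both',b,s),('wrist',bw,sw),('all',b+bw,s+sw)):
    pb,rb=fit(B,[.57,-.22,-.14]); ps,rs=fit(Sx,[.57,-.22,-.14]); print(nm,pb,ps,'diff mm',(pb-ps)[:2]*1e3,'yaw',pb[2]-ps[2],abs(rb).max(),abs(rs).max())
```

```text
scene [ 0.5724 -0.2164 -0.1237] [ 0.5721 -0.2159 -0.142 ] diff mm [ 0.3193 -0.5572] yaw 0.018286495620121246 0.4736613009113455 0.5287124992285328
side [ 0.5656 -0.2193 -0.1382] [ 0.5687 -0.2196 -0.1463] diff mm [-3.0316  0.3158] yaw 0.008147253405471261 1.7562054346508376 2.5266934164019403
both [ 0.5681 -0.2178 -0.1353] [ 0.5705 -0.218  -0.1472] diff mm [-2.3944  0.1322] yaw 0.011890143961421823 1.8815398971079844 3.3808658047212816
wrist [ 0.5655 -0.2161 -0.1486] [ 0.571  -0.2182 -0.159 ] diff mm [-5.5268  2.1517] yaw 0.010417825910503414 0.8589083833586528 5.290914761262883
all [ 0.5659 -0.2173 -0.1372] [ 0.5709 -0.2181 -0.1562] diff mm [-4.9486  0.8053] yaw 0.01901229070481139 2.002349727812998 5.282734071355975
```

Emit:
{"fn": "carry_out", "kwargs": {
  "rows": [
    [[-1, 0.25, 0, -0.5, -0.008], [-1, 0, 0, -0.4, 0], [-1, 0, 0, -0.2, 0], [-1, 0, 0, 0, 0], [-1, 0, 0, 0, 0]]
  ]
}}

```text
clock: 36.2
position: [0.5046, -0.2081, 0.0519]
ee_rot: [0.226, -0.613, 0.716, -0.246]
contact_force: [0.6, 0.0, -1.0]
width: 0.0166
```

Emit:
{"fn": "carry_out", "kwargs": {
  "rows": [
    [[-1, 0, 0, -0.1, 0], [-1, 0, 0, 0, 0]]
  ]
}}

```text
clock: 36.4
position: [0.5045, -0.2081, 0.0507]
ee_rot: [0.226, -0.613, 0.716, -0.246]
contact_force: [-0.2, -1.0, -0.6]
width: 0.0163
```

Emit:
{"fn": "carry_out", "kwargs": {
  "rows": [
    [[-1, 0, 0, -0.1, 0], [-1, 0, 0, 0, 0], [-1, 0, 0, 0, 0]]
  ]
}}

```text
clock: 36.7
position: [0.505, -0.2081, 0.0504]
ee_rot: [0.226, -0.613, 0.716, -0.247]
contact_force: [-1.8, 1.3, 5.5]
width: 0.0164
```

```bash
python3 st.py
python3 - <<'E'
from h import *
p=shot('side','s15')
cv2.imwrite('pics/c17.png',cv2.resize(p['image'][220:370,240:410],None,fx=4,fy=4,interpolation=cv2.INTER_CUBIC)[:,:,::-1])
q=shot('scene','sc15')
cv2.imwrite('pics/c18.png',cv2.resize(q['image'][170:260,120:220],None,fx=6,fy=6,interpolation=cv2.INTER_CUBIC)[:,:,::-1])
E
```

```text
36.7 q [-0.7899  0.3064  2.3751  1.8192  0.4159 -0.786 ] p [ 0.505  -0.2081  0.0504] z [ 0.6267 -0.076  -0.7755] x [-0.147  -0.9889 -0.0219] F [-1.7753  1.2698  5.4767] w 0.0164 tilt 39.14741648784536
```

View pics/c17.png

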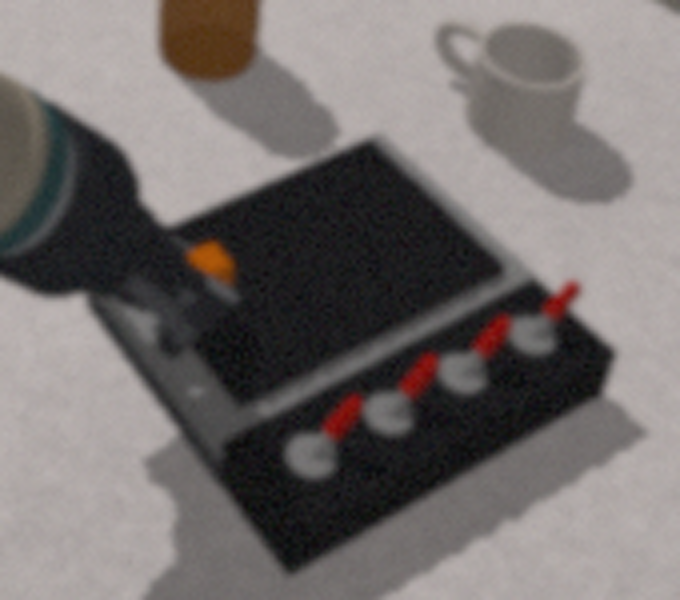

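View pics/c18.png

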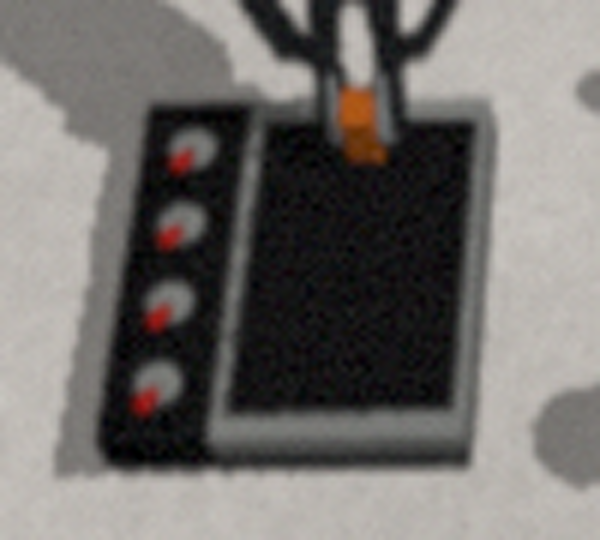

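Emit:
{"fn": "carry_out", "kwargs": {
  "rows": [
    [[-0.3, 0, 0, 0, 0], [0, 0, 0, 0, 0], [0, 0, 0, 0, 0], [0, 0, 0, 0, 0], [0, -0.8, 0.1, 1, 0], [0, -1.6, 0.2, 2, 0], [0, -2.4, 0.3, 3, 0], [0, -2.4, 0.3, 3, 0], [0, 0, 0, 4, 0], [0, 0, 0, 4, 0], [0, 0, 0, 0, 0]]
  ]
}}

```text
clock: 37.9
position: [0.4385, -0.2021, 0.2202]
ee_rot: [0.227, -0.613, 0.714, -0.253]
contact_force: [-0.0, -0.9, -0.0]
width: 0.0428
```

```bash
python3 st.py
python3 - <<'E'
from h import *
import pickle
p=shot('side','s16')
cv2.imwrite('pics/c19.png',cv2.resize(p['image'][220:370,240:410],None,fx=4,fy=4,interpolation=cv2.INTER_CUBIC)[:,:,::-1])
q=shot('scene','sc16')
cv2.imwrite('pics/c20.png',cv2.resize(q['image'][170:260,120:220],None,fx=6,fy=6,interpolation=cv2.INTER_CUBIC)[:,:,::-1])
E
```

```text
37.9 q [-0.9523 -0.1197  2.2095  0.8024  0.709   0.2353] p [ 0.4385 -0.2021  0.2202] z [ 0.6334 -0.0827 -0.7694] x [-0.1464 -0.9891 -0.0142] F [-0.0283 -0.9424 -0.0091] w 0.0428 tilt 39.70196682870727
```

View pics/s16.png

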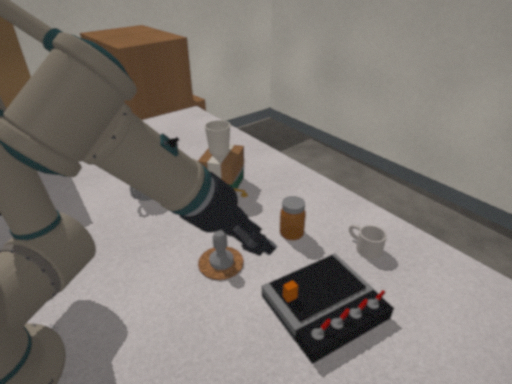

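View pics/c20.png

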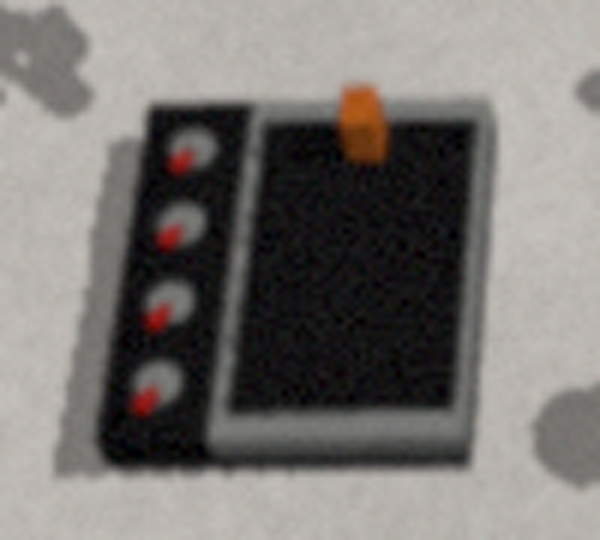

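View pics/c19.png

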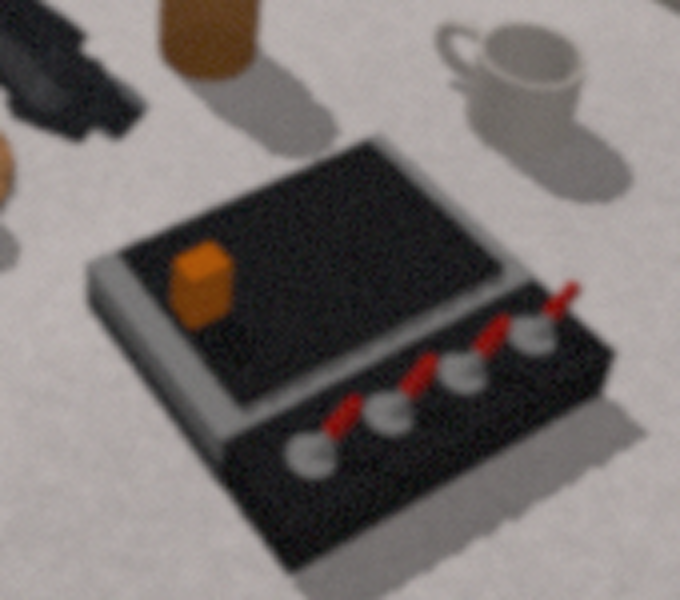

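View pics/sc16.png

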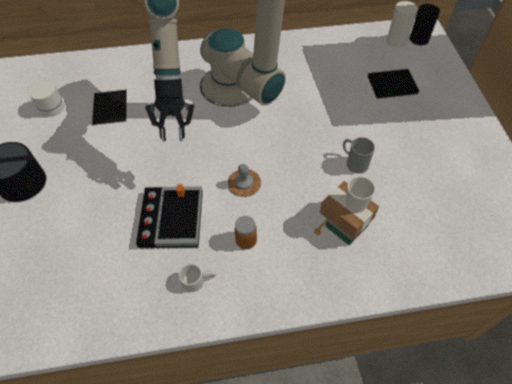

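```bash
python3 - <<'E'
from geo import *
np.set_printoptions(precision=4,suppress=True)
zb=.040
sd=lambda u,v:(240+u/4,220+v/4); sc=lambda u,v:(120+u/6,170+v/6)
b=[('scene',(.085,-.055,zb),sc(229,410)),('scene',(.085,.055,zb),sc(453,407)),('scene',(-.085,.055,zb),sc(475,122)),('scene',(-.085,-.055,zb),sc(263,124)),
('side',(.085,.055,zb),sd(375,137)),('side',(.085,-.055,zb),sd(503,270)),('side',(-.085,-.055,zb),sd(243,405)),('side',(-.085,.055,zb),sd(121,258))]
s=[('scene',(.1,.062,.034),sc(471,437)),('scene',(-.1,.062,.034),sc(493,101)),('scene',(-.1,-.062,.034),sc(252,105)),('scene',(.1,-.062,.034),sc(210,440)),
('side',(-.1,-.062,.034),sd(223,440)),('side',(.1,-.062,.034),sd(537,283)),('side',(-.1,.062,.034),sd(88,266))]
for nm,B,Sx in (('scene',b[:4],s[:4]),('side',b[4:],s[4:]),('both',b,s)):
    pb,rb=fit(B,[.57,-.22,-.14]); ps,rs=fit(Sx,[.57,-.22,-.14]); print(nm,pb,ps,'diff mm',(pb-ps)[:2]*1e3,'yaw',pb[2]-ps[2],abs(rb).max(),abs(rs).max())
# stack: tin/carton position
E
python3 - <<'E'
import cv2
im=cv2.imread('pics/sc16.png'); cv2.imwrite('pics/c21.png',cv2.resize(im[160:260,300:400],None,fx=5,fy=5,interpolation=cv2.INTER_CUBIC))
E
```

```text
scene [ 0.5742 -0.2169 -0.1379] [ 0.5726 -0.2169 -0.1354] diff mm [1.6486 0.0035] yaw -0.0025373169072113178 0.6018084905942658 0.6492006302228219
side [ 0.5692 -0.2212 -0.145 ] [ 0.5671 -0.2227 -0.1537] diff mm [2.1299 1.5169] yaw 0.008684796350383855 1.8751866850789156 1.0125384343186852
both [ 0.5713 -0.2191 -0.1431] [ 0.5698 -0.2193 -0.1381] diff mm [1.4819 0.1634] yaw -0.005056908250754916 2.4289003236571602 3.198395673132609
```

View pics/c21.png

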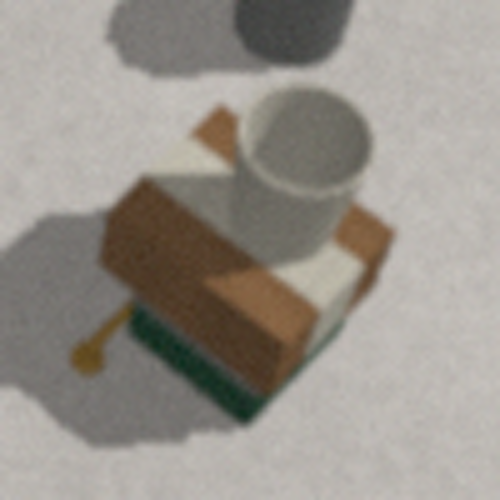

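Board centred within about 2 mm and 0.01 rad; the stack stands intact. The gripper is clear; handing in.

Run:
```python
from h import *
s=telemetry.get_state(); print(s['clock'],s['contact_force'],abs(s['qd']).max())
print(manip.sign_off())
```

```text
38.0 [-0.28849482  0.29644721 -0.91923826] 0.04768095141255075
the job is handed in; nothing more can be done
None
```

The job was handed in at 38.0 s of the allowed 64 s. I switched off all four toggles in one drag. Then I stood the tamper on the cork rest, drew the cover board out by its block, and laid it over the drip well.

**Last checks, from pictures:**
- **Toggles:** all four lean to the off side.
- **Tamper:** it stands upright, centred on the rest.
- **Stack:** the tin, carton and paper cup stand one on the other behind the rail.
- **Cover board:** it lies flat over the whole well. It is off centre by about 1.5 mm and out of square by about 0.005 rad, taking both cameras together; each camera alone gives no more than about 2.6 mm and 0.009 rad.
- **Bystanders:** the sugar jar, jug and small cup were not touched.
- **Gripper:** it was clear of everything at hand-in.

**What did not go cleanly:**
- **Leaning the gripper:** the moves offer no tilt command, so I got the roughly 39° lean by commanding positions beyond the arm's reach. That held joint 3 at its lower stop.
- **Joint 3 range:** one reading, at the end of the first reach test, was 0.2198 rad against the stated limit of 0.22. Later readings there stayed at 0.2204 or above.
- **Force reading:** the same first test showed about 75 N at the wrist. I took it for inertia from the sudden stop, as nothing was near the arm, and it is below the 120 N limit.
- **Wrong turn of the wrist:** my first turn of the gripper brought joint 6 close to its limit, so I turned it round and tilted again, which took about 7 s.
- **Camera agreement:** before the last lowering, the cameras disagreed by up to 5 mm along the station's length. I corrected the board by 2.5 mm and measured again after release.

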